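# Set up the small culture station

### The arm

A 6-joint arm with a two-finger parallel gripper is mounted at the origin on a cart in front of the work surface, level with it; the furniture and walls round the work are solid. World frame = base frame: x ahead of the robot, y to its left, z up, the work surface at z = 0. Lengths are in m, angles in rad, forces in N, time in s.
With the tool pointing down it reaches from about 0.225 to 0.875 m from the base axis. Payload 3.4 kg.
Tool frame: the origin (TCP) lies at the very end of the fingers, on their centre line; the grasp point (between the pads) lies behind it (manip.grasp_offset is the z of the grasp point in the tool frame, in m); z points along the fingers, y is the line along which they close (so a half turn about z gives the same grasp; the last joint's range is limited). The gripper opens to 85 mm and grips with 20 to 120 N. Pads are 22 mm wide; open, the fingers measure 114 mm over their backs; the gripper's body (76 mm by 85 mm) begins 54 mm behind the grasp point. The pads swing forward as they close: fully open they stand 13 mm farther back than shut.
Start: joints at [-1.421, 0.276, 1.505, -0, 1.361, -0.121], TCP at [0.154, -0.554, 0.231] pointing down, gripper open.
Joint ranges: [-2.89, 2.89], [-0.75, 2.08], [0.22, 2.7], [-1.18, 4.32], [0.11, 2.71], [-2.7, 2.7]. Speed limits (rad/s): [2.57, 2.57, 3.14, 3.14, 3.14, 3.14].

### API

Orientations are given as a unit quaternion [w, x, y, z].
In Python, from rig import manip gives the robot as it stands.
- The arm moves only by the shell command python3 -m pendant 'ROWS' [FORCE]. ROWS is JSON, a list of rows, each an object of numbers: "dx", "dy", "dz": the shift along the tool's x, y, z in m; "rx", "ry", "rz": the turn, a rotation vector about the tool's x, y, z in degrees; "hand": the finger opening in m, from 0 to 0.0854. In form: [{"dx": .., "dy": .., "dz": .., "rx": .., "ry": .., "rz": .., "hand": ..}, ...]. A call has 1 to 12 rows; each row shifts and turns the commanded pose from where the row before left it, along the tool's axes as they then stand; what a row does not reach is not made up. A row lasts 1/12 s, in which the tool goes at most 41.7 mm and 7.16 degrees, less where a joint would pass 70% of its speed; a pose out of reach is approached as far as the arm can. A call is refused whole if a number of a shift passes 0.0417 or a number of a turn 7.16, either way. A call with a gripper value outside its range is refused whole. The fingers move at their own pace and stop on an object; FORCE is the grip in N (left out, the last holds). Time passes only in rows, so rows that do not move let the fingers close. It gives the time, the measured TCP pose, the force, the opening and the grip force at its end, in the units of the state.
- manip.get_state(): the state, without advancing time (a new reading comes with each control period).
- manip.get_image(name): name is "scene" or "top" or "wrist"; returns a dict with "frame" (420x560x3 uint8, red, green, blue), "fx", "fy", "cx", "cy" (pixels), "position" and "attitude" of the camera in the world; the wrist camera has in their place "mount" (4x4, takes a point from camera to tool coordinates, whose origin is the TCP and whose axes are the flange's). Camera axes: x right, y up, looking along -z (the intrinsics and any distortion apply to the point x, -y, -z); pixel columns grow to the right and rows downward; lengths in m; the calibration is good to about 2 mm. A picture is of the moment at which its call begins: read the wrist's pose just before it. There is no depth.
- manip.sign_off(): hands the job in; it is judged then, once.
The state is a dict: "clock": time; "qpos": joint angles; "qd": joint speeds; "effort": joint torques, N m; "position": TCP position; "ee_rot": TCP orientation; "contact_force": force on the tool from outside, world axes, zero at the start; "moment": the same for the moment, N m; "width": finger opening in m; "gripper_force": force on a finger pad.
Only numpy, scipy, OpenCV 4.12 (cv2) and the standard library are available. Lean on these libraries where they do the work, as an engineer would, in place of code of your own. Each camera call takes 0.05 s, during which the arm holds its last target. There are 200 camera calls.

### The job

Set up the small culture station: stand the open glass vessel in the well of the heating block, put the steel lid on top of the vessel, and push the black rubber stopper into the lid's neck; in the grey bottle holder stand the taller bottle in the left cup and the shorter bottle in the right cup beside it, left and right as you see them from the robot. Everything must sit upright and fully home; set the glass vessel and the bottles down without dropping or tipping them over, and leave the beaker, the timer and the vial where they are.

Things in the scene. Friction and masses are not known exactly. Their poses are not given: they have to be found in the camera images.
- vessel: empty open glass vessel, a plain upright cup with a bright steel collar round its rim: 60 mm outside diameter, 54 mm inside, 100 mm tall, about 0.14 kg. Stands upright on the bench at the start. Origin at the centre of its underside, z up its axis. Can be gripped from above across its outside near the rim.
- lid: round steel lid, 0.16 kg, right way up: from below a spigot 45 mm across, 8 mm high (goes inside the vessel's mouth), a disc 70 mm across at 8 to 15 mm, and in the middle an open neck 44 mm across at 15 to 37 mm, to grip. Its mouth, 36 mm wide, narrows to a 31 mm taper for the stopper. Origin: centre of the spigot's underside, z up; seated on the vessel it is 92 mm above the vessel's origin.
- stopper: black tapered rubber stopper, 27 mm across at the bottom, 36 mm at the top, 28 mm tall, 30 g, standing on its narrow end. Origin: centre of its underside, z up. Pushed lightly into the lid's neck it wedges with its upper 13 mm standing out and its origin 22 mm above the lid's origin, so grip it only by its upper 10 mm.
- tall_bottle: the taller and wider of two clear screw-cap bottles (orange cap): body 62 mm across, 115 mm tall over the cap, cap 41 mm across from 97 to 115 mm, 0.19 kg. Upright; origin at the centre of its underside, z up. Can be gripped by the cap from above.
- short_bottle: the shorter and narrower of two clear screw-cap bottles (blue cap): body 56 mm across, 100 mm tall over the cap, cap 36 mm across from 84 to 100 mm, 0.19 kg. Upright; origin at the centre of its underside, z up. Can be gripped by the cap from above.
- heater: heating block, fixed: white housing 120 mm wide (y) with a small sloping panel on the robot's side and a bright aluminium block 100 x 100 mm with one round well. Origin on the well's axis at bench height; x to the back of the unit (away from its panel), y to its left. Well 68 mm across, 36 mm deep: floor 24 mm, mouth 60 mm above the origin.
- bottle_holder: grey bottle holder, fixed: base plate 90 x 196 mm with two equal round cups side by side, 70 mm inside, 79 mm outside, floors 6 mm and rims 38 mm above the origin. Origin at bench height midway between the cups; y to the robot's left along the row: left cup centred at y = +50 mm, right cup at y = -50 mm.
- beaker: bystander: small empty glass beaker, 47 mm across, 56 mm tall, standing; origin at the centre of its underside
- timer: bystander: white digital timer lying flat, 72 x 66 x 19 mm; origin at the centre of its underside
- vial: bystander: clear sample vial with pale filling and an orange cap, 27 mm across, 62 mm tall, standing behind the heating block and the bottle holder; origin at the centre of its underside
Things that resemble listed ones, but are neither listed nor needed, are in the scene too. What is shaped like the tall_bottle but yellow is not meant.

How it is judged:
By the outcome, as a careful person would: the job done as asked, in the order asked, and still so for the second after the job is handed in, with the robot touching nothing.
It also fails if it takes over 136 s, if anything falls off the work surface, if the arm or the gripper's body presses on something with over 40 N, if the wrist force passes 120 N, or if a joint passes its speed limit or range.

## Working session

There is one attempt and no reset: what is moved stays moved. The work goes in short steps, Python scripts to look and compute and a shell command to move; the robot and the scene stay as the last step left them, time stands still between calls to the robot, and variables do not carry over. Pictures are saved under pics/ and viewed, at most 14 in all, crops included, and the job is handed in when it is done.

```bash
ls; mkdir -p pics; python3 - <<'E'
from rig import manip
import cv2, numpy as np
print(manip.get_state(), manip.grasp_offset)
for n in("scene","top","wrist"):
    d=manip.get_image(n); f=d.pop("frame"); print(n,d)
    cv2.imwrite(f"pics/{n}0.png",f[:,:,::-1])
E
```

```text
pics
{'clock': 0.0, 'qpos': array([-1.42098007e+00,  2.76604334e-01,  1.50615399e+00,  2.33706601e-05,
        1.36070300e+00, -1.21022918e-01]), 'qd': array([-4.52894911e-04, -9.93991592e-04, -1.98062428e-04,  1.00962204e-04,
       -6.41810008e-05,  6.47270655e-04]), 'effort': array([-1.16969622e-03, -4.16781521e+01, -2.45807701e+01,  1.70936801e-04,
        1.12358818e-02,  1.37963309e-05]), 'position': array([ 0.15374479, -0.55350567,  0.23042608]), 'ee_rot': array([-9.34404105e-04,  9.90844670e-01,  1.35003582e-01, -2.02594545e-06]), 'contact_force': array([-0.22164418,  0.29249965,  0.42338691]), 'moment': array([-0.00233007,  0.00694958,  0.06399546]), 'gripper_force': 0.0, 'width': 0.08533844319212282} -0.0187
scene {'fx': 437.45820048552565, 'fy': 437.45820048552565, 'cx': 280.2605985216404, 'cy': 211.17326783829418, 'position': array([ 0.36078612, -1.00181166,  0.59712176]), 'attitude': array([ 0.84875057,  0.51499284, -0.05959051, -0.10418167])}
top {'fx': 496.0395352161433, 'fy': 496.0395352161433, 'cx': 272.6154433513271, 'cy': 211.12618498500177, 'position': array([0.3767781 , 0.01982198, 1.53083302]), 'attitude': array([-0.69679319, -0.040481  ,  0.05398593,  0.71409107])}
wrist {'fx': 368.01814709430664, 'fy': 368.01814709430664, 'cx': 275.43694151278373, 'cy': 209.9401456344898, 'mount': array([[ 2.68348986e-04,  9.47540421e-01,  3.19635854e-01,
         8.13340918e-02],
       [ 9.99999440e-01,  7.30776927e-05, -1.05617971e-03,
        -5.28342210e-04],
       [-1.02413122e-03,  3.19635958e-01, -9.47539870e-01,
        -1.43198469e-01],
       [ 0.00000000e+00,  0.00000000e+00,  0.00000000e+00,
         1.00000000e+00]])}
```

View pics/top0.png

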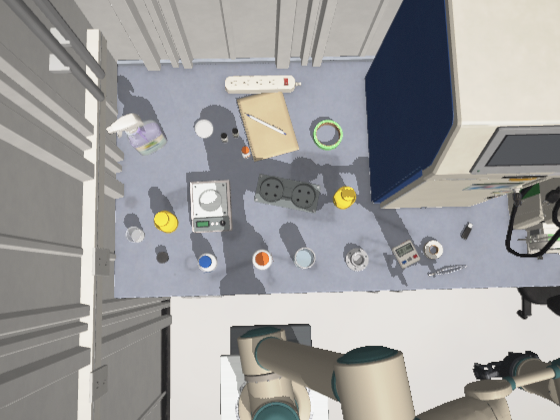

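View pics/scene0.png

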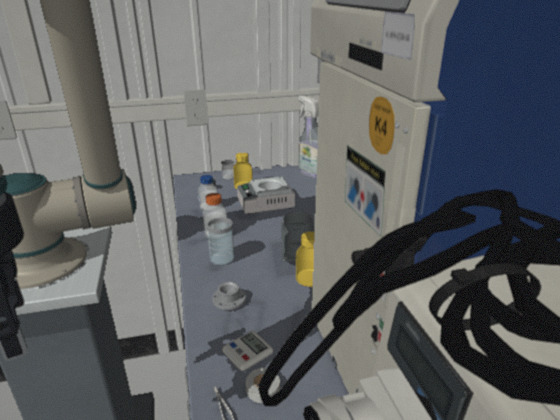

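The top view has +x up and +y left. It shows the heater at about (210,205), the holder cups at (272,190) and (303,195), the blue bottle at (207,262), the orange bottle at (262,260), the vessel at (305,258) and the lid at (358,259). The stopper candidate is a dark object at (162,257), the beaker is at (135,234), the timer at (405,253) and the vial at (245,152). The scene view agrees, with the instrument on the right.

```bash
cat > h.py <<'E'
from rig import manip
import cv2, numpy as np
from scipy.spatial.transform import Rotation as R
def rot(q): return R.from_quat([q[1],q[2],q[3],q[0]])
def shot(name,save=None):
    s=manip.get_state(); d=manip.get_image(name)
    if name=="wrist":
        T=np.eye(4); T[:3,:3]=rot(s["ee_rot"]).as_matrix(); T[:3,3]=s["position"]; T=T@d["mount"]
    else:
        T=np.eye(4); T[:3,:3]=rot(d["attitude"]).as_matrix(); T[:3,3]=d["position"]
    d["T"]=T
    if save: cv2.imwrite(save+".png",d["frame"][:,:,::-1]); np.savez(save,T=T,K=[d["fx"],d["fy"],d["cx"],d["cy"]])
    return d
def ray(v,u,w=None):
    T,K=(v["T"],v["K"] if "K" in v else (v["fx"],v["fy"],v["cx"],v["cy"]))
    c=np.array([(u[0]-K[2])/K[0],-(u[1]-K[3])/K[1],-1.]); return T[:3,3],T[:3,:3]@c
def onz(v,u,z): p,d=ray(v,u); return p+d*(z-p[2])/d[2]
def tri(*obs):  # obs: (view,pixel)
    A=np.zeros((3,3));b=np.zeros(3)
    for v,u in obs:
        p,d=ray(v,u); d=d/np.linalg.norm(d); M=np.eye(3)-np.outer(d,d); A+=M;b+=M@p
    return np.linalg.solve(A,b)
def proj(v,X):
    T,K=(v["T"],v["K"] if "K" in v else (v["fx"],v["fy"],v["cx"],v["cy"]))
    c=T[:3,:3].T@(np.array(X)-T[:3,3]); return np.array([K[2]-K[0]*c[0]/c[2],K[3]+K[1]*c[1]/c[2]])
E
python3 - <<'E'
from h import *
v=shot("top","pics/t1")
for n,u,z in [("heater",(209,200),.06),("cupL",(272,190),.006),("cupR",(303,195),.006),("short",(207,262),.1),("tall",(262,260),.115),("vessel",(305,258),.1),("lid",(358,259),.037),("dark",(162,257),.028),("beaker",(135,234),.056),("timer",(405,253),.019),("roll",(433,249),.03),("yell1",(165,221),.1),("yell2",(345,197),.1),("vial",(245,152),.062),("instr corner",(372,195),.0),("instr",(530,200),.0),("wallL",(116,200),0),("edge",(250,296),0)]:
    print(n,onz(v,u,z).round(3))
cv2.imwrite("pics/t1c.png",cv2.resize(v["frame"][140:290,110:380,::-1],None,fx=2.9,fy=2.9,interpolation=cv2.INTER_CUBIC))
# tool axes
s=manip.get_state(); print(rot(s["ee_rot"]).as_matrix().round(2))
E
```

```text
heater [0.612 0.179 0.06 ]
cupL [ 0.648 -0.012  0.006]
cupR [ 0.63  -0.108  0.006]
short [0.426 0.182 0.1  ]
tall [0.427 0.024 0.115]
vessel [ 0.431 -0.1    0.1  ]
lid [ 0.426 -0.265  0.037]
dark [0.447 0.325 0.028]
beaker [0.516 0.399 0.056]
timer [ 0.441 -0.413  0.019]
roll [ 0.451 -0.496  0.03 ]
yell1 [0.547 0.302 0.1  ]
yell2 [ 0.606 -0.223  0.1  ]
vial [0.757 0.068 0.062]
instr corner [ 0.626 -0.325  0.   ]
instr [ 0.599 -0.824  0.   ]
wallL [0.629 0.473 0.   ]
edge [0.324 0.063 0.   ]
[[ 0.96  0.27 -0.  ]
 [ 0.27 -0.96  0.  ]
 [ 0.   -0.   -1.  ]]
```

View pics/t1c.png

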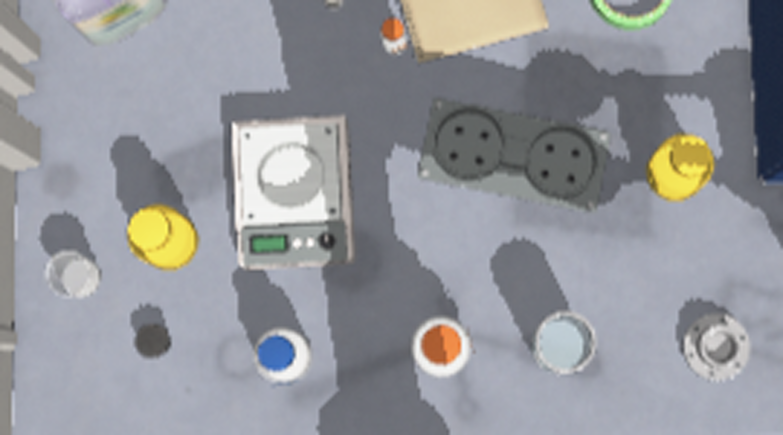

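The crop shows the stopper as a dark disc at about (152,340), blue cap (277,352), orange cap (440,343), vessel (565,342), lid (717,345), and two yellow decoys. The heater sits roughly square to the bench and the holder is turned slightly. I'll raise the wrist and survey from two places.

```bash
python3 -m pendant '[{"dz":-0.035,"rz":5.16},{"dz":-0.035,"rz":5.16},{"dz":-0.035,"rz":5.16},{"dx":0.021,"dy":-0.0325},{"dx":0.021,"dy":-0.0325},{"dx":0.021,"dy":-0.0325},{"dx":0.021,"dy":-0.0325},{"dx":0.021,"dy":-0.0325},{"dx":0.021,"dy":-0.0325},{"dx":0.021,"dy":-0.0325},{"dx":0.021,"dy":-0.0325},{"dx":0.021,"dy":-0.0325}]' && python3 -m pendant '[{"dx":0.021,"dy":-0.0325},{"dx":0.021,"dy":-0.0325},{"dx":0.021,"dy":-0.0325},{"dx":0.021,"dy":-0.0325},{"dx":0.021,"dy":-0.0325},{}]'
python3 -c "
from h import *
shot('wrist','pics/w1')"
python3 -m pendant '[{"dy":-0.035},{"dy":-0.035},{"dy":-0.035},{"dy":-0.035},{"dy":-0.035},{"dy":-0.035},{}]'
python3 -c "
from h import *
shot('wrist','pics/w2')"
```

```text
invalid input
invalid input
```

View pics/w1.png

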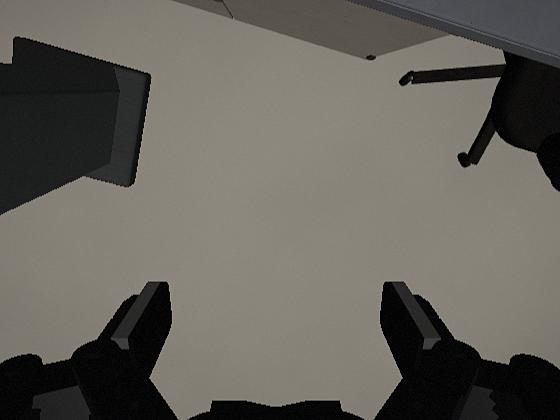

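View pics/w2.png

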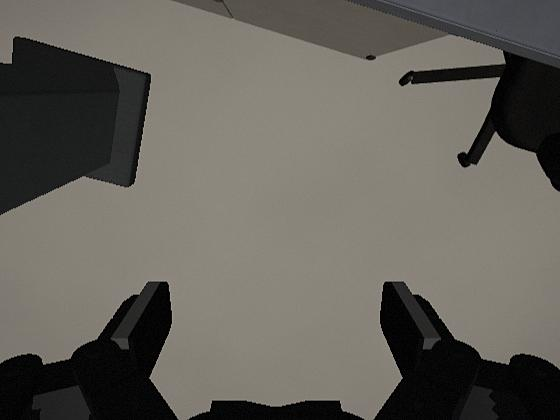

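Both pictures show only the floor and the fingers: the rows were refused and the arm hasn't moved. The rows probably need all seven keys.

```bash
python3 -m pendant '[{"dx":0,"dy":0,"dz":-0.035,"rx":0,"ry":0,"rz":5.16,"hand":0.085},{"dx":0,"dy":0,"dz":-0.035,"rx":0,"ry":0,"rz":5.16,"hand":0.085},{"dx":0,"dy":0,"dz":-0.035,"rx":0,"ry":0,"rz":5.16,"hand":0.085}]'
```

```text
clock: 0.55
position: [0.1537, -0.5535, 0.3369]
ee_rot: [-0.001, 1.0, -0.002, -0.0]
contact_force: [-0.3, -0.6, 0.5]
width: 0.0853
gripper_force: 0.0
```

```bash
python3 -m pendant '[{"dx":0.021,"dy":-0.0325,"hand":0.085},{"dx":0.021,"dy":-0.0325,"hand":0.085}]' || python3 -m pendant '[{"dx":0.021,"dy":-0.0325,"dz":0,"rx":0,"ry":0,"rz":0,"hand":0.085},{"dx":0.021,"dy":-0.0325,"dz":0,"rx":0,"ry":0,"rz":0,"hand":0.085}]'
```

```text
clock: 0.72
position: [0.1958, -0.4909, 0.3385]
ee_rot: [0.003, 1.0, -0.001, 0.001]
contact_force: [1.7, 1.1, -0.8]
width: 0.0845
gripper_force: 0.0invalid input
```

```bash
python3 -m pendant '[{"dx":0.021,"dy":-0.0325,"dz":0,"rx":0,"ry":0,"rz":0,"hand":0.085},{"dx":0.021,"dy":-0.0325,"dz":0,"rx":0,"ry":0,"rz":0,"hand":0.085},{"dx":0.021,"dy":-0.0325,"dz":0,"rx":0,"ry":0,"rz":0,"hand":0.085},{"dx":0.021,"dy":-0.0325,"dz":0,"rx":0,"ry":0,"rz":0,"hand":0.085},{"dx":0.021,"dy":-0.0325,"dz":0,"rx":0,"ry":0,"rz":0,"hand":0.085},{"dx":0.021,"dy":-0.0325,"dz":0,"rx":0,"ry":0,"rz":0,"hand":0.085},{"dx":0.021,"dy":-0.0325,"dz":0,"rx":0,"ry":0,"rz":0,"hand":0.085},{"dx":0.021,"dy":-0.0325,"dz":0,"rx":0,"ry":0,"rz":0,"hand":0.085},{"dx":0.021,"dy":-0.0325,"dz":0,"rx":0,"ry":0,"rz":0,"hand":0.085},{"dx":0.021,"dy":-0.0325,"dz":0,"rx":0,"ry":0,"rz":0,"hand":0.085},{"dx":0.021,"dy":-0.0325,"dz":0,"rx":0,"ry":0,"rz":0,"hand":0.085},{"dx":0,"dy":0,"dz":0,"rx":0,"ry":0,"rz":0,"hand":0.085}]'
python3 -c "
from h import *
shot('wrist','pics/w1')"
python3 -m pendant '[{"dx":0.008,"dy":-0.035,"dz":0,"rx":0,"ry":0,"rz":0,"hand":0.085},{"dx":0.008,"dy":-0.035,"dz":0,"rx":0,"ry":0,"rz":0,"hand":0.085},{"dx":0.008,"dy":-0.035,"dz":0,"rx":0,"ry":0,"rz":0,"hand":0.085},{"dx":0.008,"dy":-0.035,"dz":0,"rx":0,"ry":0,"rz":0,"hand":0.085},{"dx":0.008,"dy":-0.035,"dz":0,"rx":0,"ry":0,"rz":0,"hand":0.085},{"dx":0.008,"dy":-0.035,"dz":0,"rx":0,"ry":0,"rz":0,"hand":0.085},{"dx":0,"dy":0,"dz":0,"rx":0,"ry":0,"rz":0,"hand":0.085}]'
python3 -c "
from h import *
shot('wrist','pics/w2')"
```

```text
clock: 1.72
position: [0.4294, -0.1254, 0.3363]
ee_rot: [-0.002, 1.0, 0.004, 0.001]
contact_force: [0.4, -0.4, 0.8]
width: 0.0854
gripper_force: 0.0
clock: 2.35
position: [0.4752, 0.0829, 0.3361]
ee_rot: [-0.002, 1.0, 0.003, 0.0]
contact_force: [0.6, 0.8, 0.1]
width: 0.085
gripper_force: 0.0
```

View pics/w1.png

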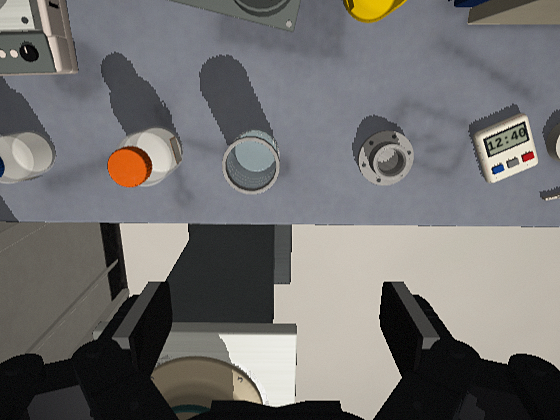

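View pics/w2.png

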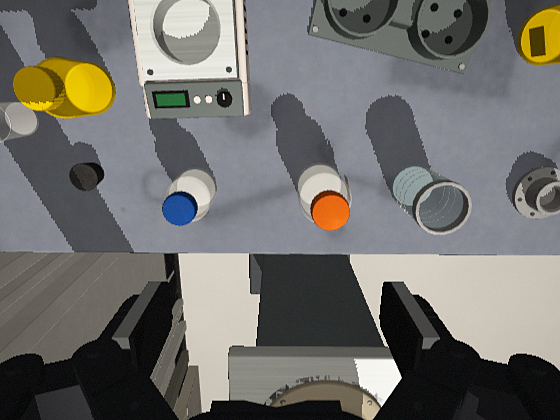

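w1 shows the orange cap at (130,168), vessel rim (251,167), lid neck (390,158) and the timer. w2 shows the blue cap at (180,208), orange cap (330,210), vessel rim (441,208), stopper (87,176), heater well (186,30), cups (360,0) and (450,25), and the lid at (545,192). The fixtures need one view from further forward.

```bash
python3 -m pendant '[{"dx":0.04,"dy":-0.005,"dz":0,"rx":0,"ry":0,"rz":0,"hand":0.085},{"dx":0.04,"dy":-0.005,"dz":0,"rx":0,"ry":0,"rz":0,"hand":0.085},{"dx":0.04,"dy":-0.005,"dz":0,"rx":0,"ry":0,"rz":0,"hand":0.085},{"dx":0.04,"dy":-0.005,"dz":0,"rx":0,"ry":0,"rz":0,"hand":0.085},{"dx":0,"dy":0,"dz":0,"rx":0,"ry":0,"rz":0,"hand":0.085}]'
python3 -c "
from h import *
shot('wrist','pics/w3')"
```

```text
clock: 2.82
position: [0.6414, 0.0962, 0.332]
ee_rot: [0.001, 1.0, -0.001, 0.0]
contact_force: [0.8, 0.1, -0.9]
width: 0.085
gripper_force: 0.0
```

View pics/w3.png

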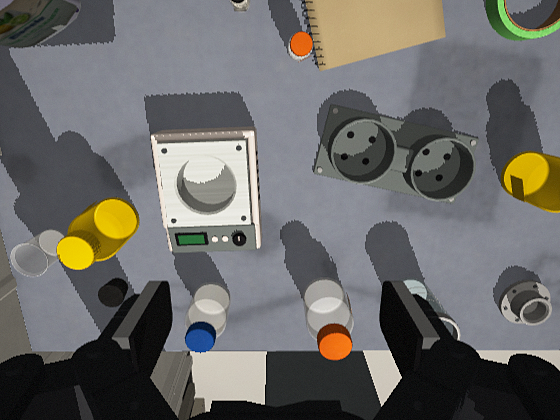

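w3 shows the well mouth at about (206,184), cup rims (362,150) and (438,166), caps (201,336) and (335,341), stopper (112,292) and lid neck (536,312). Next I'll fit contours and triangulate.

```bash
cat > m.py <<'E'
from h import *
def load(n): v=dict(np.load(n+".npz")); v["frame"]=cv2.imread(n+".png"); return v
def ell(mask,pt,rmin=8):
    cs,_=cv2.findContours(mask.astype(np.uint8)*255,cv2.RETR_LIST,cv2.CHAIN_APPROX_NONE)
    out=[]
    for c in cs:
        if len(c)<25: continue
        e=cv2.fitEllipse(cv2.convexHull(c)) if len(cv2.convexHull(c))>=5 else None
        if e and np.hypot(e[0][0]-pt[0],e[0][1]-pt[1])<22 and rmin<min(e[1])/2 and max(e[1])<130: out.append(e)
    return out
E
python3 - <<'E'
from m import *
V={k:load("pics/"+k) for k in("w1","w2","w3")}
pts={"blue":{"w2":(180,208),"w3":(201,336)},"orange":{"w1":(130,168),"w2":(330,210),"w3":(335,341)},"stop":{"w2":(87,176),"w3":(112,292)}}
for n,d in pts.items():
    obs=[]
    for k,p in d.items():
        f=V[k]["frame"]; h,s,b=cv2.split(cv2.cvtColor(f,cv2.COLOR_BGR2HSV))
        m={"blue":(h>95)&(h<125)&(s>150)&(b>60),"orange":((h<14)&(s>160)&(b>60)),"stop":(b<52)}[n]
        es=ell(m,p); es.sort(key=lambda e:-e[1][0]*e[1][1])
        print(n,k,[(np.round(e[0],1).tolist(),np.round(e[1],1).tolist()) for e in es[:2]])
        if es: obs.append((V[k],es[0][0]))
    if len(obs)>1: print("  tri",tri(*obs).round(4))
for n,k,p in [("vessel","w1",(251,167)),("vessel","w2",(441,208)),("lidneck","w1",(390,160)),("lidneck","w3",(536,312)),("lidneck","w2",(545,190)),("well","w2",(186,30)),("well","w3",(206,184)),("cupL","w3",(362,150)),("cupR","w3",(438,166)),("cupR","w2",(450,25))]:
    g=cv2.cvtColor(V[k]["frame"],cv2.COLOR_BGR2GRAY); seen=[]
    E=cv2.Canny(g,40,110); E=cv2.dilate(E,np.ones((2,2)))
    for e in ell(E>0,p,14): 
        seen.append((tuple(np.round(e[0],0)),tuple(np.round(e[1],0))))
    print(n,k,sorted(set(seen),key=lambda t:-t[1][0]))
# corner crops for review
o=[cv2.resize(V["w1"]["frame"][110:210,200:440],None,fx=3,fy=3),cv2.resize(V["w3"]["frame"][95:195,300:500],(720,300))]
cv2.imwrite("pics/c1.png",np.vstack(o))
E
```

```text
blue w2 [([178.6, 209.6], [29.9, 33.8])]
blue w3 [([199.3, 340.1], [23.6, 29.0])]
  tri [0.4281 0.1892 0.0988]
orange w1 [([129.1, 166.1], [40.1, 44.1])]
orange w2 [([329.6, 210.2], [38.1, 39.7])]
orange w3 [([333.9, 341.7], [34.6, 37.4])]
  tri [0.4316 0.0258 0.1073]
stop w2 [([81.1, 176.9], [22.3, 27.3]), ([91.1, 172.0], [20.4, 26.8])]
stop w3 []
vessel w1 [((np.float64(252.0), np.float64(166.0)), (np.float64(44.0), np.float64(49.0))), ((np.float64(254.0), np.float64(154.0)), (np.float64(32.0), np.float64(39.0)))]
vessel w2 [((np.float64(441.0), np.float64(207.0)), (np.float64(37.0), np.float64(50.0))), ((np.float64(449.0), np.float64(213.0)), (np.float64(30.0), np.float64(47.0))), ((np.float64(433.0), np.float64(199.0)), (np.float64(29.0), np.float64(50.0)))]
lidneck w1 [((np.float64(382.0), np.float64(151.0)), (np.float64(61.0), np.float64(75.0))), ((np.float64(380.0), np.float64(147.0)), (np.float64(54.0), np.float64(63.0))), ((np.float64(383.0), np.float64(150.0)), (np.float64(31.0), np.float64(41.0)))]
lidneck w3 [((np.float64(523.0), np.float64(297.0)), (np.float64(56.0), np.
[... 410 characters left out ...]
float64(61.0), np.float64(65.0))), ((np.float64(204.0), np.float64(188.0)), (np.float64(46.0), np.float64(59.0))), ((np.float64(211.0), np.float64(182.0)), (np.float64(42.0), np.float64(53.0)))]
cupL w3 [((np.float64(367.0), np.float64(154.0)), (np.float64(50.0), np.float64(61.0))), ((np.float64(360.0), np.float64(151.0)), (np.float64(44.0), np.float64(56.0))), ((np.float64(355.0), np.float64(139.0)), (np.float64(29.0), np.float64(50.0)))]
cupR w3 [((np.float64(444.0), np.float64(170.0)), (np.float64(52.0), np.float64(62.0))), ((np.float64(437.0), np.float64(169.0)), (np.float64(36.0), np.float64(54.0)))]
cupR w2 [((np.float64(448.0), np.float64(26.0)), (np.float64(45.0), np.float64(60.0)))]
```

View pics/c1.png

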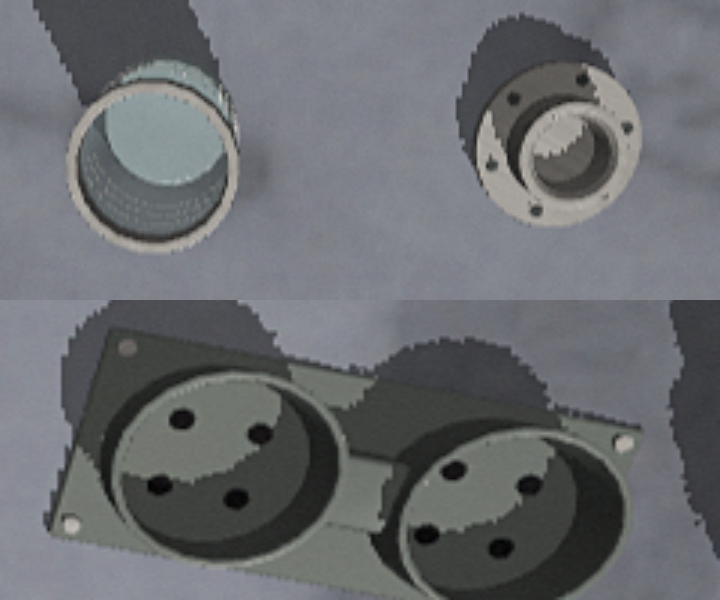

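The crop shows clean rims: vessel centre at about (250.7,165.3) in w1, lid neck (389.7,160) in w1, and cup rims (363.6,150.4) and (443,170) in w3, with the floor holes centred at (358.2,148) and (432.6,164.7).

```bash
python3 - <<'E'
from m import *
w1,w2,w3=[load("pics/"+k) for k in("w1","w2","w3")]
t1=load("pics/t1")
print("vessel",tri((w1,(250.7,165.3)),(w2,(441,207))), onz(w1,(250.7,165.3),.1),onz(w2,(441,207),.1))
print("lid",tri((w1,(389.7,160)),(w3,(536,312))),onz(w1,(389.7,160),.037),onz(w3,(536,312),.037))
print("well",tri((w2,(186,29)),(w3,(205.5,185))),onz(w3,(205.5,185),.06),onz(w2,(186,29),.06))
for n,u,z in [("L",(363.6,150.4),.038),("R",(443.1,170),.038),("Lf",(358.2,148),.006),("Rf",(432.6,164.7),.006)]: print(n,onz(w3,u,z).round(4))
print("stop",tri((w2,(86,176)),(w3,(112,291))),onz(w2,(86,176),.028),onz(w3,(112,291),.028))
print("orange",[onz(w,u,.115).round(4) for w,u in((w1,(129.1,166.1)),(w2,(329.6,210.2)),(w3,(333.9,341.7)))])
print("blue",[onz(w,u,.1).round(4) for w,u in((w2,(178.6,209.6)),(w3,(199.3,340.1)))])
E
```

```text
vessel [ 0.43145992 -0.09834642  0.09483178] [ 0.43233269 -0.09866314  0.1       ] [ 0.43332809 -0.09592772  0.1       ]
lid [ 0.42857783 -0.26103201  0.04278518] [ 0.42756098 -0.26289701  0.037     ] [ 0.42458493 -0.26574504  0.037     ]
well [0.61241682 0.17796449 0.05516061] [0.6136794  0.17707743 0.06      ] [0.61177983 0.17682964 0.06      ]
L [ 0.6499 -0.0093  0.038 ]
R [ 0.6259 -0.1074  0.038 ]
Lf [ 0.6476 -0.0099  0.006 ]
Rf [ 0.6258 -0.1077  0.006 ]
stop [0.44383775 0.33095857 0.01046315] [0.4480395  0.32173983 0.028     ] [0.45437053 0.32205842 0.028     ]
orange [array([0.4334, 0.0227, 0.115 ]), array([0.4339, 0.0268, 0.115 ]), array([0.4378, 0.0275, 0.115 ])]
blue [array([0.4285, 0.1887, 0.1   ]), array([0.4289, 0.1891, 0.1   ])]
```

```bash
python3 -m pendant '[{"dx":-0.026,"dy":0.024,"dz":0.0165,"rx":0,"ry":0,"rz":0,"hand":0.085},{"dx":-0.026,"dy":0.024,"dz":0.0165,"rx":0,"ry":0,"rz":0,"hand":0.085},{"dx":-0.026,"dy":0.024,"dz":0.0165,"rx":0,"ry":0,"rz":0,"hand":0.085},{"dx":-0.026,"dy":0.024,"dz":0.0165,"rx":0,"ry":0,"rz":0,"hand":0.085},{"dx":-0.026,"dy":0.024,"dz":0.0165,"rx":0,"ry":0,"rz":0,"hand":0.085},{"dx":-0.026,"dy":0.024,"dz":0.0165,"rx":0,"ry":0,"rz":0,"hand":0.085},{"dx":-0.026,"dy":0.024,"dz":0.0165,"rx":0,"ry":0,"rz":0,"hand":0.085},{"dx":-0.026,"dy":0.024,"dz":0.0165,"rx":0,"ry":0,"rz":0,"hand":0.085},{"dx":0,"dy":0,"dz":0,"rx":0,"ry":0,"rz":0,"hand":0.085},{"dx":0,"dy":0,"dz":0,"rx":0,"ry":0,"rz":0,"hand":0.085}]' 
python3 -c "
from m import *
shot('wrist','pics/w4'); v=load('pics/w4')
print(manip.get_state()['position'],proj(v,(.432,-.097,.1)))"
```

```text
clock: 3.7
position: [0.4231, -0.0949, 0.204]
ee_rot: [0.0, 1.0, -0.002, -0.001]
contact_force: [1.3, 0.2, 1.5]
width: 0.0849
gripper_force: 0.0
[ 0.42529094 -0.09454872  0.2048819 ] [278.34326585 194.78543824]
```

View pics/w4.png

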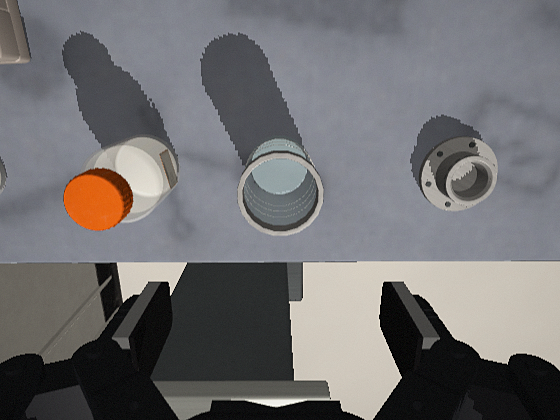

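w4 shows the vessel rim at (280,194), about 1.5 mm from the prediction, so the vessel is at about (0.4325,-0.0985). I'll descend and grip.

```bash
python3 -m pendant '[{"dx":0.008,"dy":0.004,"dz":0,"rx":0,"ry":0,"rz":0,"hand":0.085},{"dx":0,"dy":0,"dz":0.028,"rx":0,"ry":0,"rz":0,"hand":0.085},{"dx":0,"dy":0,"dz":0.028,"rx":0,"ry":0,"rz":0,"hand":0.085},{"dx":0,"dy":0,"dz":0.028,"rx":0,"ry":0,"rz":0,"hand":0.085},{"dx":0,"dy":0,"dz":0.028,"rx":0,"ry":0,"rz":0,"hand":0.085},{"dx":0,"dy":0,"dz":0.027,"rx":0,"ry":0,"rz":0,"hand":0.085},{"dx":0,"dy":0,"dz":0,"rx":0,"ry":0,"rz":0,"hand":0.085},{"dx":0,"dy":0,"dz":0,"rx":0,"ry":0,"rz":0,"hand":0.085}]'
python3 -m pendant '[{"dx":0,"dy":0,"dz":0,"rx":0,"ry":0,"rz":0,"hand":0.05},{"dx":0,"dy":0,"dz":0,"rx":0,"ry":0,"rz":0,"hand":0.05},{"dx":0,"dy":0,"dz":0,"rx":0,"ry":0,"rz":0,"hand":0.05},{"dx":0,"dy":0,"dz":0,"rx":0,"ry":0,"rz":0,"hand":0.05},{"dx":0,"dy":0,"dz":0,"rx":0,"ry":0,"rz":0,"hand":0.05},{"dx":0,"dy":0,"dz":0,"rx":0,"ry":0,"rz":0,"hand":0.05}]' 30
```

```text
clock: 4.42
position: [0.4354, -0.0971, 0.065]
ee_rot: [-0.0, 1.0, 0.001, -0.001]
contact_force: [-0.0, -0.6, 0.7]
width: 0.0852
gripper_force: 0.0
clock: 4.92
position: [0.4366, -0.098, 0.0673]
ee_rot: [0.001, 1.0, 0.0, 0.003]
contact_force: [1.3, 0.8, 7.3]
width: 0.0593
gripper_force: 32.2
```

```bash
python3 -m pendant '[{"dx":0,"dy":0,"dz":-0.01,"rx":0,"ry":0,"rz":0,"hand":0.05},{"dx":0,"dy":0,"dz":-0.025,"rx":0,"ry":0,"rz":0,"hand":0.05},{"dx":0,"dy":0,"dz":-0.035,"rx":0,"ry":0,"rz":0,"hand":0.05},{"dx":0,"dy":0,"dz":-0.035,"rx":0,"ry":0,"rz":0,"hand":0.05},{"dx":0.018,"dy":-0.0275,"dz":-0.025,"rx":0,"ry":0,"rz":0,"hand":0.05},{"dx":0.018,"dy":-0.0275,"dz":-0.01,"rx":0,"ry":0,"rz":0,"hand":0.05},{"dx":0.018,"dy":-0.0275,"dz":0,"rx":0,"ry":0,"rz":0,"hand":0.05},{"dx":0.018,"dy":-0.0275,"dz":0,"rx":0,"ry":0,"rz":0,"hand":0.05},{"dx":0.018,"dy":-0.0275,"dz":0,"rx":0,"ry":0,"rz":0,"hand":0.05},{"dx":0.018,"dy":-0.0275,"dz":0,"rx":0,"ry":0,"rz":0,"hand":0.05},{"dx":0.018,"dy":-0.0275,"dz":0,"rx":0,"ry":0,"rz":0,"hand":0.05},{"dx":0.018,"dy":-0.0275,"dz":0,"rx":0,"ry":0,"rz":0,"hand":0.05}]'
python3 -m pendant '[{"dx":0.018,"dy":-0.0275,"dz":0,"rx":0,"ry":0,"rz":0,"hand":0.05},{"dx":0.018,"dy":-0.0275,"dz":0,"rx":0,"ry":0,"rz":0,"hand":0.05},{"dx":0,"dy":0,"dz":0,"rx":0,"ry":0,"rz":0,"hand":0.05},{"dx":0,"dy":0,"dz":0,"rx":0,"ry":0,"rz":0,"hand":0.05},{"dx":0,"dy":0,"dz":0,"rx":0,"ry":0,"rz":0,"hand":0.05}]'
python3 -c "
from m import *
d=shot('wrist','pics/w5'); v=load('pics/w5')
p=manip.get_state()['position'];print(p, proj(v,p+[0,0,.035]),proj(v,(.6125,.177,.06)))"
```

```text
clock: 5.92
position: [0.5788, 0.1242, 0.2059]
ee_rot: [0.0, 1.0, 0.0, 0.0]
contact_force: [0.6, -0.7, -1.5]
width: 0.0594
gripper_force: 33.4
clock: 6.33
position: [0.6136, 0.1773, 0.2052]
ee_rot: [0.001, 1.0, 0.001, -0.001]
contact_force: [-0.2, 0.2, -2.7]
width: 0.0596
gripper_force: 33.5
[0.61353874 0.17688858 0.20536418] [277.2486915  332.09111197] [275.60355758 192.48269933]
```

View pics/w5.png

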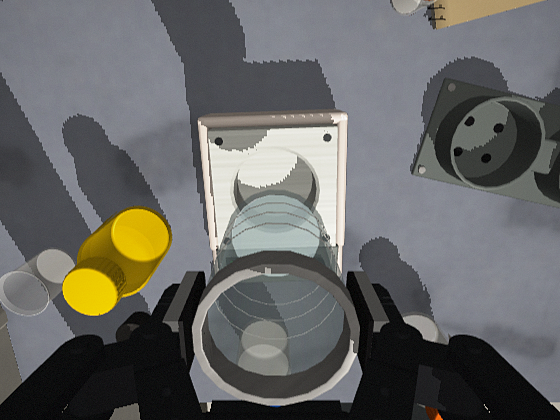

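w5 shows the vessel rim centred at about (275,328) in the grip and the well mouth at about (277,188). They line up within about 2 mm. I'll lower gently and watch the force.

```bash
python3 -m pendant '[{"dx":0.001,"dy":0.0015,"dz":0.02,"rx":0,"ry":0,"rz":0,"hand":0.05},{"dx":0,"dy":0,"dz":0.02,"rx":0,"ry":0,"rz":0,"hand":0.05},{"dx":0,"dy":0,"dz":0.02,"rx":0,"ry":0,"rz":0,"hand":0.05},{"dx":0,"dy":0,"dz":0.012,"rx":0,"ry":0,"rz":0,"hand":0.05},{"dx":0,"dy":0,"dz":0.012,"rx":0,"ry":0,"rz":0,"hand":0.05},{"dx":0,"dy":0,"dz":0.012,"rx":0,"ry":0,"rz":0,"hand":0.05},{"dx":0,"dy":0,"dz":0.010,"rx":0,"ry":0,"rz":0,"hand":0.05},{"dx":0,"dy":0,"dz":0.005,"rx":0,"ry":0,"rz":0,"hand":0.05},{"dx":0,"dy":0,"dz":0,"rx":0,"ry":0,"rz":0,"hand":0.05},{"dx":0,"dy":0,"dz":0,"rx":0,"ry":0,"rz":0,"hand":0.05}]'
python3 -m pendant '[{"dx":0,"dy":0,"dz":0.002,"rx":0,"ry":0,"rz":0,"hand":0.05},{"dx":0,"dy":0,"dz":0,"rx":0,"ry":0,"rz":0,"hand":0.05}]'
```

```text
clock: 7.22
position: [0.6292, 0.1774, 0.1046]
ee_rot: [-0.003, 1.0, -0.0, 0.017]
contact_force: [12.9, 3.4, 19.8]
width: 0.0585
gripper_force: 27.7
clock: 7.38
position: [0.6296, 0.1775, 0.103]
ee_rot: [-0.003, 1.0, -0.001, 0.018]
contact_force: [13.3, 4.0, 22.2]
width: 0.0584
gripper_force: 27.2
```

The vessel is catching: there's force in x and the tool has shifted. I'll back off and look.

```bash
python3 -m pendant '[{"dx":0,"dy":0,"dz":-0.01,"rx":0,"ry":0,"rz":0,"hand":0.05},{"dx":0,"dy":0,"dz":-0.02,"rx":0,"ry":0,"rz":0,"hand":0.05},{"dx":0,"dy":0,"dz":-0.03,"rx":0,"ry":0,"rz":0,"hand":0.05},{"dx":0,"dy":0,"dz":0,"rx":0,"ry":0,"rz":0,"hand":0.05},{"dx":0,"dy":0,"dz":0,"rx":0,"ry":0,"rz":0,"hand":0.05}]'
python3 -c "
from m import *
d=shot('wrist','pics/w6'); s=shot('scene','pics/s6');t=shot('top','pics/t6'); print(manip.get_state()['position'])
im=np.hstack([cv2.resize(d['frame'],(533,400)),cv2.resize(s['frame'][150:270,190:320],(267,400)) ])
cv2.imwrite('pics/c6.png',im[:,:,::-1])"
```

```text
clock: 7.8
position: [0.6162, 0.1752, 0.1548]
ee_rot: [-0.0, 1.0, -0.0, 0.002]
contact_force: [-0.0, 0.2, -1.2]
width: 0.0582
gripper_force: 34.1
[0.61398679 0.17532117 0.15103923]
```

View pics/c6.png

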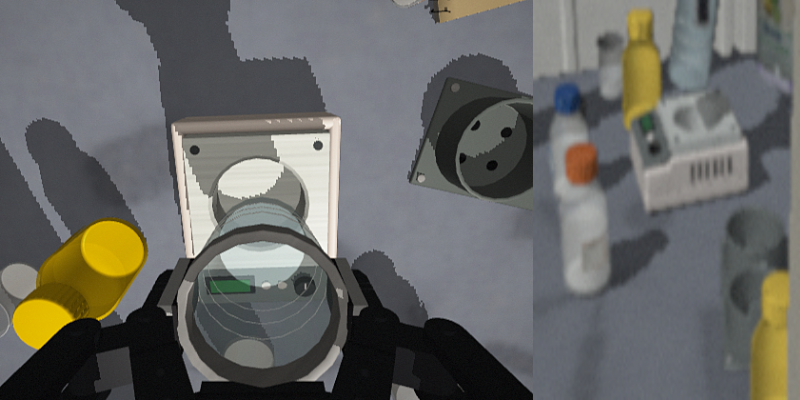

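c6 shows the vessel still held, with its rim at about (264,303) in the crop, and the well ahead at about (258,193). The scene part cuts off the gripper, so I'll enlarge the scene view and project the expected vessel bottom.

```bash
python3 -c "
from m import *
for k,p in(('w5',(.6137,.177,.2053)),('w6',(.615,.1753,.153))):
    v=load('pics/'+k); p=np.array(p); print(k,[proj(v,p+[0,0,z]).round() for z in(.035,-.065)])
    print('well',[proj(v,(.614,.177,z)).round() for z in(.06,.024)])
s=load('pics/s6');print([proj(s,np.array((.615,.1753,.153))+[0,0,z]).round() for z in(.035,-.065)],proj(s,(.614,.177,.06)))
a=load('pics/w6')['frame'];
cv2.imwrite('pics/c7.png',np.hstack([cv2.resize(s['frame'][90:230,190:340],(400,373)),cv2.resize(a[120:400,140:420],(373,373))]))"
```

```text
w5 [array([277., 332.]), array([276., 227.])]
well [array([276., 191.]), array([276., 180.])]
w6 [array([275., 331.]), array([275., 229.])]
well [array([273., 215.]), array([273., 200.])]
[array([269., 144.]), array([270., 176.])] [269.76448046 184.28385216]
```

View pics/c7.png

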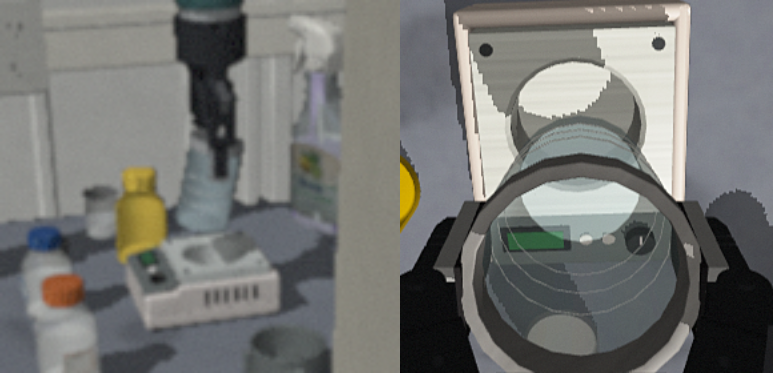

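c7 shows the vessel pitched in the grip, leaning with its bottom toward the robot. I'll work out the angle from the rim and bottom edges.

```bash
python3 -c "
from m import *
a=np.linspace(0,2*np.pi,60)
for k,p in(('w5',(.6137,.177,.2053)),('w6',(.615,.1753,.153))):
  v=load('pics/'+k)
  for th in(-5,0,5,10,15,20):
    Rm=R.from_euler('y',th,degrees=True)
    o=[]
    for z in(.01,-.09):
      c=np.array([proj(v,np.array(p)+[0,0,.025]+Rm.apply([.03*np.cos(t),.03*np.sin(t),z])) for t in a])
      o+=[c[:,1].min().round(),c[:,1].max().round(),np.ptp(c[:,0]).round()]
    print(k,th,o)
s=load('pics/s6')
for th in(0,5,10,15,20): 
  Rm=R.from_euler('y',th,degrees=True); q=[proj(s,np.array((.615,.1753,.178))+Rm.apply([x,0,z]))-(190,90) for x,z in((-.03,-.09),(.03,-.09),(-.03,-.04),(.03,-.04))]; print(th,(np.array(q)*2.667).round().tolist())
"
```

```text
w5 -5 [np.float64(260.0), np.float64(395.0), np.float64(172.0), np.float64(167.0), np.float64(258.0), np.float64(100.0)]
w5 0 [np.float64(253.0), np.float64(399.0), np.float64(173.0), np.float64(179.0), np.float64(271.0), np.float64(99.0)]
w5 5 [np.float64(248.0), np.float64(402.0), np.float64(173.0), np.float64(191.0), np.float64(284.0), np.float64(98.0)]
w5 10 [np.float64(243.0), np.float64(405.0), np.float64(173.0), np.float64(203.0), np.float64(298.0), np.float64(97.0)]
w5 15 [np.float64(239.0), np.float64(408.0), np.float64(173.0), np.float64(216.0), np.float64(311.0), np.float64(97.0)]
w5 20 [np.float64(236.0), np.float64(409.0), np.float64(173.0), np.float64(228.0), np.float64(325.0), np.float64(97.0)]
w6 -5 [np.float64(260.0), np.float64(394.0), np.float64(169.0), np.float64(169.0), np.float64(259.0), np.float64(99.0)]
w6 0 [np.float64(254.0), np.float64(397.0), np.float64(170.0), np.float64(181.0), np.float64(272.0), np.float64(98.0)]
w6 5 [np.float64(248.0), np.float64(401.0), np.float64(170.0), np.float64(193.0), np.float64(285.0), np.float64(97.0)]
w6 10 [np.float64(244.0), np.float64(404.0), np.float64(170.0), np.float64(205.0), np.float64(299.0), np.float64(96.0)]
w6 15 [np.float64(240.0), np.float64(406.0), np.float64(170.0), np.float64(217.0), np.float64(312.0), np.float64(96.0)]
w6 20 [np.float64(236.0), np.float64(408.0), np.float64(170.0), np.float64(230.0), np.float64(326.0), np.float64(96.0)]
0 [[187.0, 232.0], [240.0, 226.0], [186.0, 189.0], [239.0, 184.0]]
5 [[180.0, 230.0], [233.0, 229.0], [183.0, 187.0], [236.0, 187.0]]
10 [[174.0, 228.0], [226.0, 231.0], [180.0, 185.0], [233.0, 189.0]]
15 [[167.0, 225.0], [219.0, 232.0], [177.0, 182.0], [229.0, 191.0]]
20 [[161.0, 221.0], [211.0, 233.0], [175.0, 179.0], [226.0, 192.0]]
```

In w6 the bottom edges at rows 208 and 299 give about 10° of tilt. I'll pitch the tool 10° to stand the vessel upright, then check.

```bash
python3 -m pendant '[{"dx":0.0045,"dy":-0.002,"dz":-0.005,"rx":0,"ry":0,"rz":0,"hand":0.05},{"dx":0,"dy":0,"dz":0,"rx":0,"ry":5,"rz":0,"hand":0.05},{"dx":0,"dy":0,"dz":0,"rx":0,"ry":5,"rz":0,"hand":0.05},{"dx":0,"dy":0,"dz":0,"rx":0,"ry":0,"rz":0,"hand":0.05},{"dx":0,"dy":0,"dz":0,"rx":0,"ry":0,"rz":0,"hand":0.05},{"dx":0,"dy":0,"dz":0,"rx":0,"ry":0,"rz":0,"hand":0.05}]'
python3 -c "
from m import *
v=shot('wrist','pics/w7');s=shot('scene','pics/s7'); st=manip.get_state(); p=st['position'];Rt=rot(st['ee_rot']); print(p,Rt.as_matrix().round(3))
g=p+Rt.apply([0,0,-.025]); print('grip',g)
for th in(-4,0,4):
  q=[proj(s,g+R.from_euler('y',th,degrees=True).apply([x,0,z]))-(190,90) for x,z in((-.03,-.09),(.03,-.09),(-.03,-.04),(.03,-.04))]; print(th,(np.array(q)*2.667).round().tolist())
  o=[]
  for z in(.01,-.09):
      c=np.array([proj(v,g+R.from_euler('y',th,degrees=True).apply([.03*np.cos(t),.03*np.sin(t),z])) for t in np.linspace(0,6.28,60)]); o+=[c[:,1].min().round(),c[:,1].max().round()]
  print(o)
a=s['frame'];b=v['frame']
print('well',proj(v,(.615,.1775,.06)))
cv2.imwrite('pics/c8.png',np.hstack([cv2.resize(a[90:230,190:340],(400,373)),cv2.resize(b[100:380,140:420],(373,373))])[:,:,::-1])"
```

```text
clock: 8.45
position: [0.6208, 0.1784, 0.1574]
ee_rot: [-0.0, 0.996, 0.0, 0.087]
contact_force: [0.2, 0.2, -2.0]
width: 0.0584
gripper_force: 33.9
[0.62152913 0.17830933 0.15754153] [[ 0.985  0.     0.174]
 [ 0.    -1.     0.   ]
 [ 0.174 -0.    -0.985]]
grip [0.61717579 0.17830535 0.18215958]
-4 [[194.0, 228.0], [246.0, 219.0], [190.0, 186.0], [243.0, 178.0]]
[np.float64(245.0), np.float64(401.0), np.float64(192.0), np.float64(286.0)]
0 [[188.0, 227.0], [241.0, 222.0], [187.0, 185.0], [241.0, 180.0]]
[np.float64(241.0), np.float64(404.0), np.float64(202.0), np.float64(297.0)]
4 [[183.0, 226.0], [235.0, 224.0], [185.0, 183.0], [238.0, 182.0]]
[np.float64(238.0), np.float64(405.0), np.float64(212.0), np.float64(308.0)]
well [276.69634083 241.72707055]
```

View pics/c8.png

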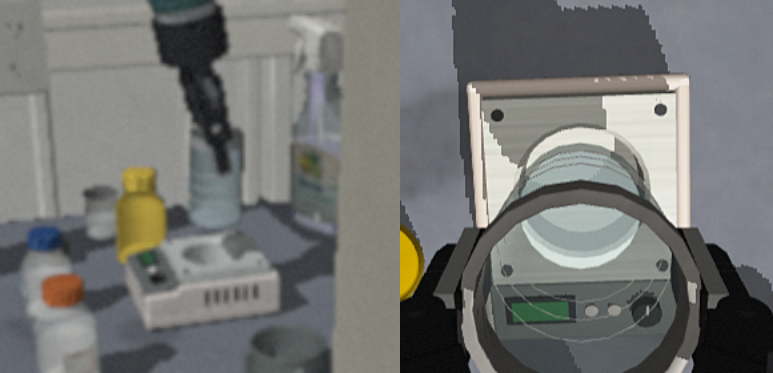

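c8 shows the vessel upright, with bottom edges at 190 and 242 in the scene crop, and lined up with the well to within a few mm. I've used all my picture views, so from here I go by numbers. I'll shift 4 mm back and lower along world z.

```bash
python3 -m pendant '[{"dx":-0.004,"dy":0,"dz":-0.0007,"rx":0,"ry":0,"rz":0,"hand":0.05},{"dx":-0.0021,"dy":0,"dz":0.0118,"rx":0,"ry":0,"rz":0,"hand":0.05},{"dx":-0.0021,"dy":0,"dz":0.0118,"rx":0,"ry":0,"rz":0,"hand":0.05},{"dx":-0.0021,"dy":0,"dz":0.0118,"rx":0,"ry":0,"rz":0,"hand":0.05},{"dx":0,"dy":0,"dz":0,"rx":0,"ry":0,"rz":0,"hand":0.05},{"dx":0,"dy":0,"dz":0,"rx":0,"ry":0,"rz":0,"hand":0.05}]'
python3 -m pendant '[{"dx":-0.001,"dy":0,"dz":0.006,"rx":0,"ry":0,"rz":0,"hand":0.05},{"dx":-0.001,"dy":0,"dz":0.006,"rx":0,"ry":0,"rz":0,"hand":0.05},{"dx":0,"dy":0,"dz":0,"rx":0,"ry":0,"rz":0,"hand":0.05}]'
```

```text
clock: 9.05
position: [0.6156, 0.1781, 0.1206]
ee_rot: [0.0, 0.996, 0.0, 0.086]
contact_force: [0.5, 0.6, -1.7]
width: 0.0579
gripper_force: 33.8
clock: 9.3
position: [0.6153, 0.178, 0.1082]
ee_rot: [0.0, 0.996, 0.0, 0.086]
contact_force: [-0.4, 0.9, -2.3]
width: 0.0579
gripper_force: 33.9
```

```bash
python3 -m pendant '[{"dx":-0.001,"dy":0,"dz":0.006,"rx":0,"ry":0,"rz":0,"hand":0.05},{"dx":-0.001,"dy":0,"dz":0.006,"rx":0,"ry":0,"rz":0,"hand":0.05},{"dx":0,"dy":0,"dz":0,"rx":0,"ry":0,"rz":0,"hand":0.05}]'
python3 -m pendant '[{"dx":-0.0005,"dy":0,"dz":0.003,"rx":0,"ry":0,"rz":0,"hand":0.05},{"dx":0,"dy":0,"dz":0,"rx":0,"ry":0,"rz":0,"hand":0.05}]'
```

```text
clock: 9.55
position: [0.615, 0.178, 0.0955]
ee_rot: [0.0, 0.996, 0.0, 0.086]
contact_force: [-0.5, 0.4, -2.3]
width: 0.0583
gripper_force: 33.9
clock: 9.72
position: [0.6157, 0.1781, 0.0934]
ee_rot: [0.0, 0.996, 0.0, 0.087]
contact_force: [-1.2, -0.7, -2.2]
width: 0.058
gripper_force: 33.9
```

```bash
python3 -m pendant '[{"dx":-0.0003,"dy":0,"dz":0.002,"rx":0,"ry":0,"rz":0,"hand":0.05},{"dx":0,"dy":0,"dz":0,"rx":0,"ry":0,"rz":0,"hand":0.05}]'
python3 -m pendant '[{"dx":-0.0003,"dy":0,"dz":0.002,"rx":0,"ry":0,"rz":0,"hand":0.05},{"dx":0,"dy":0,"dz":0,"rx":0,"ry":0,"rz":0,"hand":0.05}]'
python3 -m pendant '[{"dx":-0.0003,"dy":0,"dz":0.002,"rx":0,"ry":0,"rz":0,"hand":0.05},{"dx":0,"dy":0,"dz":0,"rx":0,"ry":0,"rz":0,"hand":0.05}]'
```

```text
clock: 9.88
position: [0.616, 0.1782, 0.0917]
ee_rot: [0.0, 0.996, 0.0, 0.087]
contact_force: [-0.2, -0.1, -1.2]
width: 0.0581
gripper_force: 33.9
clock: 10.05
position: [0.616, 0.1782, 0.0897]
ee_rot: [0.0, 0.996, 0.0, 0.087]
contact_force: [-0.4, 0.5, -2.0]
width: 0.0583
gripper_force: 33.9
clock: 10.22
position: [0.616, 0.1781, 0.0875]
ee_rot: [0.0, 0.996, 0.0, 0.087]
contact_force: [-1.0, -0.4, -1.0]
width: 0.0578
gripper_force: 33.9
```

```bash
for i in 1; do python3 -m pendant '[{"dx":-0.0003,"dy":0,"dz":0.002,"rx":0,"ry":0,"rz":0,"hand":0.05},{"dx":0,"dy":0,"dz":0,"rx":0,"ry":0,"rz":0,"hand":0.05}]'; done
python3 -m pendant '[{"dx":-0.0003,"dy":0,"dz":0.002,"rx":0,"ry":0,"rz":0,"hand":0.05},{"dx":0,"dy":0,"dz":0,"rx":0,"ry":0,"rz":0,"hand":0.05}]'
```

```text
clock: 10.38
position: [0.616, 0.1782, 0.0855]
ee_rot: [0.0, 0.996, 0.0, 0.087]
contact_force: [1.2, -0.5, -1.1]
width: 0.0579
gripper_force: 33.9
clock: 10.55
position: [0.616, 0.1781, 0.0835]
ee_rot: [0.0, 0.996, 0.0, 0.087]
contact_force: [0.1, -0.7, -2.3]
width: 0.0581
gripper_force: 33.9
```

```bash
python3 -m pendant '[{"dx":-0.0003,"dy":0,"dz":0.002,"rx":0,"ry":0,"rz":0,"hand":0.05},{"dx":0,"dy":0,"dz":0,"rx":0,"ry":0,"rz":0,"hand":0.05}]' | grep -A2 -e position -e contact
python3 -m pendant '[{"dx":-0.0003,"dy":0,"dz":0.002,"rx":0,"ry":0,"rz":0,"hand":0.05},{"dx":0,"dy":0,"dz":0,"rx":0,"ry":0,"rz":0,"hand":0.05}]' | grep -A2 -e position -e contact
python3 -m pendant '[{"dx":-0.0003,"dy":0,"dz":0.002,"rx":0,"ry":0,"rz":0,"hand":0.05},{"dx":0,"dy":0,"dz":0,"rx":0,"ry":0,"rz":0,"hand":0.05}]' | grep -A2 -e position -e contact
```

```text
position: [0.6164, 0.1782, 0.0828]
ee_rot: [0.0, 0.996, 0.0, 0.088]
contact_force: [-1.8, -0.4, 4.0]
width: 0.0583
gripper_force: 34.4
position: [0.6165, 0.1782, 0.0828]
ee_rot: [-0.0, 0.996, 0.0, 0.088]
contact_force: [-6.6, -0.6, 14.3]
width: 0.0582
gripper_force: 35.6
position: [0.617, 0.1784, 0.0826]
ee_rot: [-0.0, 0.996, 0.0, 0.089]
contact_force: [-9.5, -1.0, 22.8]
width: 0.0578
gripper_force: 36.8
```

Seated: contact is at TCP z 0.083, which fits the 6 mm slip in the grip. I'll relieve the force, open and retreat.

```bash
python3 -m pendant '[{"dx":0.0007,"dy":0,"dz":-0.0045,"rx":0,"ry":0,"rz":0,"hand":0.057},{"dx":0,"dy":0,"dz":0,"rx":0,"ry":0,"rz":0,"hand":0.065},{"dx":0,"dy":0,"dz":0,"rx":0,"ry":0,"rz":0,"hand":0.082},{"dx":0,"dy":0,"dz":0,"rx":0,"ry":0,"rz":0,"hand":0.082},{"dx":0,"dy":0,"dz":0,"rx":0,"ry":0,"rz":0,"hand":0.082},{"dx":0,"dy":0,"dz":0,"rx":0,"ry":0,"rz":0,"hand":0.082}]'
python3 -m pendant '[{"dx":0.0026,"dy":0,"dz":-0.015,"rx":0,"ry":0,"rz":0,"hand":0.082},{"dx":0.0052,"dy":0,"dz":-0.03,"rx":0,"ry":0,"rz":0,"hand":0.082},{"dx":0.0061,"dy":0,"dz":-0.035,"rx":0,"ry":0,"rz":0,"hand":0.082},{"dx":0.0061,"dy":0,"dz":-0.035,"rx":0,"ry":-5,"rz":0,"hand":0.082},{"dx":0.0031,"dy":0,"dz":-0.035,"rx":0,"ry":-5,"rz":0,"hand":0.082},{"dx":0,"dy":0,"dz":0,"rx":0,"ry":0,"rz":0,"hand":0.082},{"dx":0,"dy":0,"dz":0,"rx":0,"ry":0,"rz":0,"hand":0.082}]'
python3 - <<'E'
from m import *
v=shot('wrist','pics/w9'); print(v['T'][:3,3]); v=load('pics/w9')
g=cv2.cvtColor(v['frame'],cv2.COLOR_BGR2GRAY)
print([proj(v,(.6145,.1775,z)).round() for z in(.124,.06,.024)])
C=np.array([proj(v,(.6145+.03*np.cos(t),.1775+.03*np.sin(t),.124)) for t in np.linspace(0,6.28,60)]); print(C.min(0),C.max(0))
E_=cv2.dilate(cv2.Canny(g,40,110),np.ones((2,2)))
for e in ell(E_>0,proj(v,(.6145,.1775,.124)),25): print(e)
E
```

```text
clock: 11.55
position: [0.6162, 0.1781, 0.0816]
ee_rot: [0.0, 0.996, 0.0, 0.087]
contact_force: [0.5, 0.4, -0.0]
width: 0.082
gripper_force: 0.0
clock: 12.13
position: [0.6189, 0.1783, 0.2317]
ee_rot: [-0.0, 1.0, -0.0, 0.008]
contact_force: [-0.9, -0.1, 0.4]
width: 0.082
gripper_force: 0.0
[0.69785169 0.17845593 0.37618081]
[array([277., 214.]), array([276., 191.]), array([276., 182.])]
[235.02378113 172.75105321] [318.1304862  251.73952581]
((275.9594421386719, 222.58303833007812), (59.43061828613281, 68.7109603881836), 87.13002014160156)
((274.9251403808594, 215.10238647460938), (61.024940490722656, 68.3763198852539), 99.74687957763672)
((268.3974304199219, 215.6739959716797), (64.0750732421875, 72.3328857421875), 53.27086639404297)
```

```bash
python3 - <<'E'
from m import *
v=load('pics/w9'); g=cv2.GaussianBlur(cv2.cvtColor(v['frame'],cv2.COLOR_BGR2GRAY),(3,3),0)
for nm,r0,r1 in(("rim",33,46),):
    c=cv2.HoughCircles(g,cv2.HOUGH_GRADIENT,1,4,param1=90,param2=14,minRadius=r0,maxRadius=r1)
    c=[x for x in c[0].round(1).tolist() if abs(x[0]-276)<25 and 170<x[1]<260]; print(c[:8])
print("row",[(i,int(g[214,i])) for i in range(215,345,3)])
print("col",[(i,int(g[i,276])) for i in range(150,275,3)])
E
```

```text
[[275.5, 190.5, 39.599998474121094], [277.5, 213.5, 39.900001525878906], [274.5, 200.5, 44.29999923706055], [272.5, 217.5, 38.79999923706055], [270.5, 201.5, 45.400001525878906], [276.5, 223.5, 45.400001525878906], [270.5, 188.5, 35.5], [273.5, 213.5, 38.79999923706055]]
row [(215, 214), (218, 238), (221, 151), (224, 231), (227, 230), (230, 230), (233, 214), (236, 162), (239, 118), (242, 151), (245, 125), (248, 94), (251, 100), (254, 85), (257, 84), (260, 84), (263, 88), (266, 95), (269, 104), (272, 106), (275, 109), (278, 107), (281, 105), (284, 103), (287, 93), (290, 85), (293, 86), (296, 82), (299, 89), (302, 81), (305, 101), (308, 108), (311, 83), (314, 171), (317, 191), (320, 233), (323, 233), (326, 233), (329, 234), (332, 212), (335, 224), (338, 237), (341, 141), (344, 139)]
col [(150, 135), (153, 112), (156, 116), (159, 139), (162, 160), (165, 161), (168, 162), (171, 165), (174, 118), (177, 86), (180, 172), (183, 180), (186, 186), (189, 187), (192, 188), (195, 188), (198, 186), (201, 187), (204, 186), (207, 188), (210, 188), (213, 129), (216, 93), (219, 89), (222, 89), (225, 91), (228, 111), (231, 150), (234, 154), (237, 156), (240, 158), (243, 154), (246, 78), (249, 63), (252, 106), (255, 179), (258, 136), (261, 133), (264, 134), (267, 132), (270, 130), (273, 128)]
```

The Hough circles agree with the prediction for a seated, upright vessel: rim (277.5,213.5) against (277,214), and well (275.5,190.5) against (276,191). Next is the lid.

```bash
python3 -m pendant '[{"dx":-0.016,"dy":0.0368,"dz":0,"rx":0,"ry":0,"rz":0,"hand":0.075},{"dx":-0.016,"dy":0.0368,"dz":0,"rx":0,"ry":0,"rz":0,"hand":0.075},{"dx":-0.016,"dy":0.0368,"dz":0,"rx":0,"ry":0,"rz":0,"hand":0.075},{"dx":-0.016,"dy":0.0368,"dz":0,"rx":0,"ry":0,"rz":0,"hand":0.075},{"dx":-0.016,"dy":0.0368,"dz":0,"rx":0,"ry":0,"rz":0,"hand":0.075},{"dx":-0.016,"dy":0.0368,"dz":0,"rx":0,"ry":0,"rz":0,"hand":0.075},{"dx":-0.016,"dy":0.0368,"dz":0,"rx":0,"ry":0,"rz":0,"hand":0.075},{"dx":-0.016,"dy":0.0368,"dz":0,"rx":0,"ry":0,"rz":0,"hand":0.075},{"dx":-0.016,"dy":0.0368,"dz":0,"rx":0,"ry":0,"rz":0,"hand":0.075},{"dx":-0.016,"dy":0.0368,"dz":0.015,"rx":0,"ry":0,"rz":0,"hand":0.075},{"dx":-0.016,"dy":0.0368,"dz":0.015,"rx":0,"ry":0,"rz":0,"hand":0.075},{"dx":-0.016,"dy":0.0368,"dz":0.015,"rx":0,"ry":0,"rz":0,"hand":0.075}]'
python3 -m pendant '[{"dx":0,"dy":0,"dz":0,"rx":0,"ry":0,"rz":0,"hand":0.075},{"dx":0,"dy":0,"dz":0,"rx":0,"ry":0,"rz":0,"hand":0.075},{"dx":0,"dy":0,"dz":0,"rx":0,"ry":0,"rz":0,"hand":0.075}]'
cat > circ.py <<'E'
from m import *
import sys
# circ.py x y z r [p2]: wrist shot, Hough circles near projection of a ring of radius r at (x,y,z)
def run(x,y,z,r,p2=14,name='cur'):
    shot('wrist','pics/'+name); v=load('pics/'+name); s=manip.get_state(); print('tcp',s['position'].round(4),'q',s['ee_rot'].round(4))
    g=cv2.GaussianBlur(cv2.cvtColor(v['frame'],cv2.COLOR_BGR2GRAY),(3,3),0)
    C=np.array([proj(v,(x+r*np.cos(t),y+r*np.sin(t),z)) for t in np.linspace(0,6.28,60)]); c0=(C.min(0)+C.max(0))/2; rr=np.ptp(C,axis=0).mean()/2
    print('pred',c0.round(1),np.ptp(C,axis=0).round(1)/2)
    c=cv2.HoughCircles(g,cv2.HOUGH_GRADIENT,1,3,param1=90,param2=p2,minRadius=int(rr*.9),maxRadius=int(rr*1.1)+1)
    for q in ([] if c is None else c[0]):
        if np.hypot(*(q[:2]-c0))<22: print(q.round(1), (onz(v,q[:2],z)-onz(v,c0,z)+[x,y,z])[:2].round(4))
if __name__=="__main__": a=[float(q) for q in sys.argv[1:]]; run(*a)
E
python3 circ.py .4265 -.264 .037 .022; python3 -c "
from circ import *
v=load('pics/w4'); print(onz(v,(470,178),.037))"
```

```text
clock: 13.18
position: [0.4235, -0.2606, 0.1818]
ee_rot: [-0.001, 1.0, 0.0, 0.004]
contact_force: [0.6, 0.2, -0.4]
width: 0.0746
gripper_force: 0.0
clock: 13.43
position: [0.4251, -0.2593, 0.1828]
ee_rot: [-0.001, 1.0, -0.0, 0.004]
contact_force: [0.2, 0.5, 1.4]
width: 0.0746
gripper_force: 0.0
tcp [ 0.4257 -0.259   0.1834] q [-7.0e-04  1.0e+00  4.0e-04  4.7e-03]
pred [281.5 190.3] [27.  26.1]
[282.5 195.5  29.4] [ 0.4221 -0.2648]
[282.5 186.5  25.8] [ 0.4297 -0.2648]
[278.5 193.5  29.4] [ 0.4238 -0.2615]
[282.5 192.5  27.1] [ 0.4246 -0.2648]
[279.5 189.5  23.9] [ 0.4271 -0.2623]
[281.5 183.5  23.8] [ 0.4322 -0.2639]
[286.5 195.5  27.2] [ 0.4221 -0.2681]
[285.5 192.5  29.4] [ 0.4246 -0.2672]
[287.5 175.5  28.2] [ 0.4388 -0.2687]
[ 0.42784375 -0.26324671  0.037     ]
```

```bash
python3 -m pendant '[{"dx":0,"dy":0.005,"dz":0.01,"rx":0,"ry":-0.5,"rz":0,"hand":0.075},{"dx":0,"dy":0,"dz":0.03,"rx":0,"ry":0,"rz":0,"hand":0.075},{"dx":0,"dy":0,"dz":0.03,"rx":0,"ry":0,"rz":0,"hand":0.075},{"dx":0,"dy":0,"dz":0.03,"rx":0,"ry":0,"rz":0,"hand":0.075},{"dx":0,"dy":0,"dz":0.03,"rx":0,"ry":0,"rz":0,"hand":0.075},{"dx":0,"dy":0,"dz":0.02,"rx":0,"ry":0,"rz":0,"hand":0.075},{"dx":0,"dy":0,"dz":0.014,"rx":0,"ry":0,"rz":0,"hand":0.075},{"dx":0,"dy":0,"dz":0,"rx":0,"ry":0,"rz":0,"hand":0.075},{"dx":0,"dy":0,"dz":0,"rx":0,"ry":0,"rz":0,"hand":0.075}]'
python3 -m pendant '[{"dx":0,"dy":0,"dz":0,"rx":0,"ry":0,"rz":0,"hand":0.06},{"dx":0,"dy":0,"dz":0,"rx":0,"ry":0,"rz":0,"hand":0.05},{"dx":0,"dy":0,"dz":0,"rx":0,"ry":0,"rz":0,"hand":0.036},{"dx":0,"dy":0,"dz":0,"rx":0,"ry":0,"rz":0,"hand":0.036},{"dx":0,"dy":0,"dz":0,"rx":0,"ry":0,"rz":0,"hand":0.036},{"dx":0,"dy":0,"dz":0,"rx":0,"ry":0,"rz":0,"hand":0.036}]' 40
```

```text
clock: 14.23
position: [0.4266, -0.2643, 0.0195]
ee_rot: [-0.0, 1.0, 0.001, 0.0]
contact_force: [-0.3, -0.3, 1.0]
width: 0.0751
gripper_force: 0.0
clock: 14.73
position: [0.4274, -0.2659, 0.0216]
ee_rot: [0.001, 1.0, -0.0, 0.002]
contact_force: [1.4, 2.7, 6.7]
width: 0.0422
gripper_force: 41.1
```

```bash
python3 -m pendant '[{"dx":0,"dy":0,"dz":-0.01,"rx":0,"ry":0,"rz":0,"hand":0.036},{"dx":0,"dy":0,"dz":-0.03,"rx":0,"ry":0,"rz":0,"hand":0.036},{"dx":0,"dy":0,"dz":-0.04,"rx":0,"ry":0,"rz":0,"hand":0.036},{"dx":0,"dy":0,"dz":-0.04,"rx":0,"ry":0,"rz":0,"hand":0.036},{"dx":0,"dy":0,"dz":-0.04,"rx":0,"ry":0,"rz":0,"hand":0.036},{"dx":0,"dy":0,"dz":-0.04,"rx":0,"ry":0,"rz":0,"hand":0.036},{"dx":0,"dy":0,"dz":-0.03,"rx":0,"ry":0,"rz":0,"hand":0.036}]'
python3 -m pendant '[{"dx":0.0157,"dy":-0.0369,"dz":0,"rx":0,"ry":0,"rz":0,"hand":0.036},{"dx":0.0157,"dy":-0.0369,"dz":0,"rx":0,"ry":0,"rz":0,"hand":0.036},{"dx":0.0157,"dy":-0.0369,"dz":0,"rx":0,"ry":0,"rz":0,"hand":0.036},{"dx":0.0157,"dy":-0.0369,"dz":0,"rx":0,"ry":0,"rz":0,"hand":0.036},{"dx":0.0157,"dy":-0.0369,"dz":0,"rx":0,"ry":0,"rz":0,"hand":0.036},{"dx":0.0157,"dy":-0.0369,"dz":0,"rx":0,"ry":0,"rz":0,"hand":0.036},{"dx":0.0157,"dy":-0.0369,"dz":0,"rx":0,"ry":0,"rz":0,"hand":0.036},{"dx":0.0157,"dy":-0.0369,"dz":0,"rx":0,"ry":0,"rz":0,"hand":0.036},{"dx":0.0157,"dy":-0.0369,"dz":0,"rx":0,"ry":0,"rz":0,"hand":0.036},{"dx":0.0157,"dy":-0.0369,"dz":0,"rx":0,"ry":0,"rz":0,"hand":0.036},{"dx":0.0157,"dy":-0.0369,"dz":0,"rx":0,"ry":0,"rz":0,"hand":0.036},{"dx":0.0157,"dy":-0.0369,"dz":0,"rx":0,"ry":0,"rz":0,"hand":0.036}]'
python3 -m pendant '[{"dx":0,"dy":0,"dz":0,"rx":0,"ry":0,"rz":0,"hand":0.036},{"dx":0,"dy":0,"dz":0,"rx":0,"ry":0,"rz":0,"hand":0.036},{"dx":0,"dy":0,"dz":0,"rx":0,"ry":0,"rz":0,"hand":0.036}]'
cat > lid.py <<'E'
from m import *
shot('wrist','pics/l1'); v=load('pics/l1'); s=manip.get_state(); p=s['position']; print(p.round(4),s['ee_rot'].round(4))
g=cv2.cvtColor(v['frame'],cv2.COLOR_BGR2GRAY)
t=np.linspace(0,6.28,80)
def ring(c,r,th=0): return np.array([proj(v,c+R.from_euler('y',th,degrees=True).apply([r*np.cos(a),r*np.sin(a),0])) for a in t])
for th in(-6,0,6):
    for nm,z,r in(("disc",-.0055,.035),("neck",.0165,.022)):
        d=z-.0055; C=ring(p+R.from_euler('y',th,degrees=True).apply([0,0,z]),r,th); print(nm,th,C.min(0).round(),C.max(0).round())
C=ring(np.array([.6145,.177,.124]),.03); print("rim pred",C.min(0).round(),C.max(0).round())
print("col276",[(i,int(g[i,276])) for i in range(150,420,2)])
E
python3 lid.py
```

```text
clock: 15.32
position: [0.4263, -0.2658, 0.254]
ee_rot: [0.002, 1.0, 0.0, 0.002]
contact_force: [1.1, -0.1, -1.8]
width: 0.0418
gripper_force: 41.5
clock: 16.32
position: [0.6143, 0.1792, 0.2503]
ee_rot: [0.0, 1.0, 0.0, 0.001]
contact_force: [0.5, -0.9, -1.0]
width: 0.0419
gripper_force: 41.5
clock: 16.57
position: [0.6137, 0.177, 0.2498]
ee_rot: [0.001, 1.0, 0.0, 0.0]
contact_force: [-0.8, -0.0, -1.7]
width: 0.0418
gripper_force: 41.7
[0.6136 0.1764 0.2501] [ 7.e-04  1.e+00 -1.e-04  3.e-04]
disc -6 [199. 203.] [355. 334.]
neck -6 [222. 259.] [333. 348.]
disc 0 [200. 201.] [354. 340.]
neck 0 [222. 252.] [333. 348.]
disc 6 [200. 201.] [354. 346.]
neck 6 [222. 245.] [333. 348.]
rim pred [236. 158.] [315. 234.]
col276 [(150, 169), (152, 177), (154, 164), (156, 178), (158, 180), (160, 132), (162, 49), (164, 186), (166, 187), (168, 201), (170, 201), (172, 200), (174, 200), (176, 203), (178, 203), (180, 203), (182, 199), (184, 198), (186, 200), (188, 202), (190, 200), (192, 201), (194, 200), (196, 201), (198, 189), (200, 104), (202, 68), (204, 68), (206, 113), (208, 106), (210, 106), (212,
[... 493 characters left out ...]
 102), (298, 102), (300, 101), (302, 102), (304, 103), (306, 107), (308, 112), (310, 74), (312, 73), (314, 75), (316, 75), (318, 70), (320, 74), (322, 72), (324, 73), (326, 76), (328, 73), (330, 75), (332, 76), (334, 96), (336, 96), (338, 95), (340, 97), (342, 138), (344, 181), (346, 180), (348, 179), (350, 185), (352, 59), (354, 23), (356, 25), (358, 29), (360, 21), (362, 31), (364, 79), (366, 85), (368, 83), (370, 88), (372, 87), (374, 87), (376, 80), (378, 75), (380, 44), (382, 220), (384, 209), (386, 208), (388, 209), (390, 210), (392, 207), (394, 207), (396, 206), (398, 208), (400, 208), (402, 208), (404, 208), (406, 150), (408, 7), (410, 17), (412, 18), (414, 15), (416, 14), (418, 15)]
```

The lid is held level (disc and neck edges within 3 px of prediction) and aligned with the rim. Lowering.

```bash
python3 -m pendant '[{"dx":0,"dy":0,"dz":0.03,"rx":0,"ry":0,"rz":0,"hand":0.036},{"dx":0,"dy":0,"dz":0.03,"rx":0,"ry":0,"rz":0,"hand":0.036},{"dx":0,"dy":0,"dz":0.02,"rx":0,"ry":0,"rz":0,"hand":0.036},{"dx":0,"dy":0,"dz":0.015,"rx":0,"ry":0,"rz":0,"hand":0.036},{"dx":0,"dy":0,"dz":0,"rx":0,"ry":0,"rz":0,"hand":0.036},{"dx":0,"dy":0,"dz":0,"rx":0,"ry":0,"rz":0,"hand":0.036}]'
python3 -m pendant '[{"dx":0,"dy":0,"dz":0.004,"rx":0,"ry":0,"rz":0,"hand":0.036},{"dx":0,"dy":0,"dz":0.004,"rx":0,"ry":0,"rz":0,"hand":0.036},{"dx":0,"dy":0,"dz":0.004,"rx":0,"ry":0,"rz":0,"hand":0.036},{"dx":0,"dy":0,"dz":0,"rx":0,"ry":0,"rz":0,"hand":0.036}]'
python3 -m pendant '[{"dx":0,"dy":0,"dz":0.003,"rx":0,"ry":0,"rz":0,"hand":0.036},{"dx":0,"dy":0,"dz":0,"rx":0,"ry":0,"rz":0,"hand":0.036}]'
```

```text
clock: 17.12
position: [0.6138, 0.1758, 0.1551]
ee_rot: [0.0, 1.0, -0.001, 0.0]
contact_force: [0.5, 0.3, -2.0]
width: 0.0425
gripper_force: 41.7
clock: 17.45
position: [0.6142, 0.1772, 0.1431]
ee_rot: [0.0, 1.0, 0.0, 0.001]
contact_force: [-1.1, 0.5, -2.4]
width: 0.042
gripper_force: 41.7
clock: 17.62
position: [0.6143, 0.1774, 0.14]
ee_rot: [0.0, 1.0, 0.0, 0.001]
contact_force: [0.2, -0.1, -2.9]
width: 0.0422
gripper_force: 41.7
```

```bash
python3 -m pendant '[{"dx":0,"dy":0,"dz":0.002,"rx":0,"ry":0,"rz":0,"hand":0.036},{"dx":0,"dy":0,"dz":0,"rx":0,"ry":0,"rz":0,"hand":0.036}]'|grep -e posi -e cont
python3 -m pendant '[{"dx":0,"dy":0,"dz":0.002,"rx":0,"ry":0,"rz":0,"hand":0.036},{"dx":0,"dy":0,"dz":0,"rx":0,"ry":0,"rz":0,"hand":0.036}]'|grep -e posi -e cont
python3 -m pendant '[{"dx":0,"dy":0,"dz":0.002,"rx":0,"ry":0,"rz":0,"hand":0.036},{"dx":0,"dy":0,"dz":0,"rx":0,"ry":0,"rz":0,"hand":0.036}]'|grep -e posi -e cont
```

```text
position: [0.6144, 0.1775, 0.138]
contact_force: [0.0, -0.3, -1.5]
position: [0.615, 0.1774, 0.1377]
contact_force: [-2.0, 0.1, 3.7]
position: [0.6155, 0.1775, 0.1377]
contact_force: [-3.0, -0.8, 12.9]
```

```bash
python3 -m pendant '[{"dx":0,"dy":0,"dz":-0.0025,"rx":0,"ry":0,"rz":0,"hand":0.043},{"dx":0,"dy":0,"dz":0,"rx":0,"ry":0,"rz":0,"hand":0.05},{"dx":0,"dy":0,"dz":0,"rx":0,"ry":0,"rz":0,"hand":0.07},{"dx":0,"dy":0,"dz":0,"rx":0,"ry":0,"rz":0,"hand":0.07},{"dx":0,"dy":0,"dz":-0.015,"rx":0,"ry":0,"rz":0,"hand":0.07},{"dx":0,"dy":0,"dz":-0.03,"rx":0,"ry":0,"rz":0,"hand":0.07},{"dx":0,"dy":0,"dz":-0.035,"rx":0,"ry":0,"rz":0,"hand":0.07},{"dx":0,"dy":0,"dz":-0.035,"rx":0,"ry":0,"rz":0,"hand":0.07},{"dx":0,"dy":0,"dz":0,"rx":0,"ry":0,"rz":0,"hand":0.07},{"dx":0,"dy":0,"dz":0,"rx":0,"ry":0,"rz":0,"hand":0.07}]'
python3 circ.py .614 .177 .131 .035; python3 circ.py .614 .177 .153 .022;python3 circ.py .614 .177 .153 .018
```

```text
clock: 18.95
position: [0.6157, 0.1777, 0.2543]
ee_rot: [-0.0, 1.0, 0.0, 0.004]
contact_force: [0.4, 0.6, -0.8]
width: 0.0699
gripper_force: 0.0
tcp [0.6144 0.1775 0.2521] q [1.0e-04 1.0e+00 2.0e-04 1.3e-03]
pred [276.4 200.7] [46.1  44.15]
[275.5 202.5  46.1] [0.6125 0.1777]
[275.5 196.5  49.4] [0.6173 0.1777]
[279.5 199.5  49.4] [0.6149 0.1747]
[272.5 201.5  48.3] [0.6133 0.18  ]
[270.5 189.5  42.7] [0.6227 0.1815]
[273.5 191.5  40.5] [0.6212 0.1792]
[275.5 206.5  47.2] [0.6094 0.1777]
[284.5 188.5  45. ] [0.6235 0.171 ]
[270.5 205.5  49.4] [0.6102 0.1815]
[281.5 195.5  49.4] [0.6181 0.1732]
[281.5 188.5  48.3] [0.6235 0.1732]
[271.5 197.5  47.2] [0.6165 0.1807]
[287.5 198.5  42.7] [0.6157 0.1686]
[278.5 206.5  49.4] [0.6094 0.1754]
[270.5 192.5  42.7] [0.6204 0.1815]
[268.5 195.5  46.1] [0.6181 0.183 ]
[267.5 192.5  46.1] [0.6204 0.1837]
[282.5 185.5  47.2] [0.6258 0.1725]
[274.5 187.5  40.5] [0.6243 0.1784]
[280.5 192.5  42.7] [0.6204 0.1739]
[258.5 211.5  42.7] [0.6053 0.1907]
[276.5 190.5  40.5] [0.622  0.1769]
[262.5 205.5  40.5] [0.6102 0.1876]
[282.5 201.5  47.2] [0.6133 0.1
[... 576 characters left out ...]
214.5  33.4] [0.6103 0.1781]
[276.5 208.5  27.7] [0.6147 0.1767]
[273.5 203.5  27.9] [0.6183 0.1788]
[268.5 214.5  30.1] [0.6103 0.1823]
[275.5 200.5  27.9] [0.6205 0.1774]
[280.5 209.5  27.8] [0.614  0.1739]
[270.5 217.5  29. ] [0.6081 0.1809]
[279.5 203.5  28.8] [0.6183 0.1746]
[270.5 210.5  30. ] [0.6132 0.1809]
[277.5 214.5  27.9] [0.6103 0.176 ]
tcp [0.6134 0.1772 0.25  ] q [ 5.e-04  1.e+00  1.e-04 -8.e-04]
pred [275.8 209. ] [26.05 24.7 ]
[275.5 209.5  25.8] [0.6137 0.1772]
[275.5 205.5  25.2] [0.6166 0.1772]
[280.5 207.5  25.2] [0.6151 0.1738]
[270.5 198.5  24.1] [0.6216 0.1806]
[270.5 210.5  27.4] [0.6129 0.1807]
[278.5 200.5  26.3] [0.6202 0.1752]
[273.5 199.5  26.3] [0.6209 0.1786]
```

The lid is seated at (0.6135,0.1775). Now the stopper.

```bash
sed -i 's/for q in (\[\] if c is None else c\[0\])/for q in ([] if c is None else c[0][:25])/' circ.py
python3 -m pendant '[{"dx":-0.0275,"dy":-0.024,"dz":0,"rx":0,"ry":0,"rz":0,"hand":0.065},{"dx":-0.0275,"dy":-0.024,"dz":0,"rx":0,"ry":0,"rz":0,"hand":0.065},{"dx":-0.0275,"dy":-0.024,"dz":0,"rx":0,"ry":0,"rz":0,"hand":0.065},{"dx":-0.0275,"dy":-0.024,"dz":0,"rx":0,"ry":0,"rz":0,"hand":0.065},{"dx":-0.0275,"dy":-0.024,"dz":0,"rx":0,"ry":0,"rz":0,"hand":0.065},{"dx":-0.0275,"dy":-0.024,"dz":0.01,"rx":0,"ry":0,"rz":0,"hand":0.065},{"dx":0,"dy":0,"dz":0.035,"rx":0,"ry":0,"rz":0,"hand":0.065},{"dx":0,"dy":0,"dz":0.035,"rx":0,"ry":0,"rz":0,"hand":0.065},{"dx":0,"dy":0,"dz":0,"rx":0,"ry":0,"rz":0,"hand":0.065},{"dx":0,"dy":0,"dz":0,"rx":0,"ry":0,"rz":0,"hand":0.065},{"dx":0,"dy":0,"dz":0,"rx":0,"ry":0,"rz":0,"hand":0.065}]'
python3 circ.py .449 .322 .028 .018 10 | head -8
python3 - <<'E'
from m import *
v=load('pics/cur'); g=cv2.cvtColor(v['frame'],cv2.COLOR_BGR2GRAY); c=proj(v,(.449,.322,.028)).round().astype(int); print(c)
roi=g[c[1]-50:c[1]+50,c[0]-50:c[0]+50]
for th in(35,45,55,65): 
    n,l,st,ce=cv2.connectedComponentsWithStats((roi<th).astype(np.uint8))
    print(th,[(s[:5].tolist(),q.round(1).tolist()) for s,q in zip(st[1:],ce[1:]) if s[4]>150])
print(roi[::5,::5])
E
```

```text
clock: 20.02
position: [0.4502, 0.3214, 0.172]
ee_rot: [0.0, 1.0, -0.0, 0.001]
contact_force: [-0.2, -0.0, 0.3]
width: 0.065
gripper_force: 0.0
tcp [0.4509 0.3217 0.1729] q [-4.0e-04  1.0e+00 -2.0e-04  1.9e-03]
pred [274.7 193.1] [22.15 21.35]
[269.5 195.5  22.1] [0.4469 0.3262]
[275 193]
35 []
45 []
55 []
65 [([24, 29, 43, 45, 1332], [44.6, 51.1])]
[[152 153 152 152 152  77  83  74 111 146 150 150 146 146 143 144 147 145
  149 150]
 [151 155 150 153  81  87  84  84  81  84 149 147 145 146 146 145 150 151
  151 147]
 [152 152 150  84  85  86  85  85  84  82  81 149 145 149 146 150 150 149
  147 149]
 [149 149 153  78  89  89  88  85  88  83  85 157 149 151 149 148 150 144
  148 146]
 [150 149 150  83  88  86  87  86  85  84  86  82 151 147 152 149 147 146
  148 147]
 [149 150 146  74  87  84  84  86  82  83  87  86 154 153 153 152 151 148
  145 150]
 [151 152 154 159  84  86  85  86  54  17  56  89 155 150 151 151 151 150
  149 150]
 [149 151 155 153 127  88  90  39  65  65  60  47 153 149 149 149 148 152
  150 144]
 [149 151 153 152 156  80  59  54  55  58  59  64  79 147 148 147 15
[... 252 characters left out ...]
 145 146
  143 145]
 [ 85 151 153 153 153  66  54  57  55  57  57  67  55  50 149 146 147 146
  144 143]
 [ 87  83 154 151 154 155  56  62  58  57  60  63  62 150 149 149 148 147
  145 143]
 [ 90  87 155 154 153 150 154  55  69  62  62  55 152 147 148 149 147 144
  148 145]
 [ 87  85  82 152 150 148 152 148 152 157 157 153 154 149 150 151 148 147
  149 146]
 [ 84  85  85 158 151 148 154 151 153 151 152 151 151 153 152 151 150 147
  149 148]
 [ 84  85  82  84 146 149 155 152 149 155 151 150 154 152 154 152 149 146
  151 149]
 [ 86  86  82  82 120 147 152 153 152 151 152 150 153 153 152 152 148 150
  148 145]
 [ 88  87  79  83  83 147 147 153 149 150 152 153 149 153 155 151 143 149
  152 151]]
```

The stopper's dark blob is centred at (270.5,194.5), which puts it at about (0.447,0.326). Gripping by the upper 10 mm.

```bash
python3 -m pendant '[{"dx":-0.003,"dy":-0.004,"dz":0.01,"rx":0,"ry":0,"rz":0,"hand":0.065},{"dx":0,"dy":0,"dz":0.035,"rx":0,"ry":0,"rz":0,"hand":0.065},{"dx":0,"dy":0,"dz":0.035,"rx":0,"ry":0,"rz":0,"hand":0.065},{"dx":0,"dy":0,"dz":0.035,"rx":0,"ry":0,"rz":0,"hand":0.065},{"dx":0,"dy":0,"dz":0.025,"rx":0,"ry":0,"rz":0,"hand":0.065},{"dx":0,"dy":0,"dz":0.016,"rx":0,"ry":0,"rz":0,"hand":0.065},{"dx":0,"dy":0,"dz":0,"rx":0,"ry":0,"rz":0,"hand":0.065},{"dx":0,"dy":0,"dz":0,"rx":0,"ry":0,"rz":0,"hand":0.065}]'
python3 -m pendant '[{"dx":0,"dy":0,"dz":0,"rx":0,"ry":0,"rz":0,"hand":0.05},{"dx":0,"dy":0,"dz":0,"rx":0,"ry":0,"rz":0,"hand":0.04},{"dx":0,"dy":0,"dz":0,"rx":0,"ry":0,"rz":0,"hand":0.028},{"dx":0,"dy":0,"dz":0,"rx":0,"ry":0,"rz":0,"hand":0.028},{"dx":0,"dy":0,"dz":0,"rx":0,"ry":0,"rz":0,"hand":0.028},{"dx":0,"dy":0,"dz":0,"rx":0,"ry":0,"rz":0,"hand":0.028}]' 30
```

```text
clock: 20.73
position: [0.447, 0.3254, 0.0155]
ee_rot: [0.0, 1.0, -0.0, 0.001]
contact_force: [-0.5, 0.2, 1.2]
width: 0.0647
gripper_force: 0.0
clock: 21.23
position: [0.448, 0.326, 0.0176]
ee_rot: [-0.001, 1.0, 0.0, 0.003]
contact_force: [1.0, -0.8, 6.6]
width: 0.0325
gripper_force: 29.5
```

```bash
python3 -m pendant '[{"dx":0,"dy":0,"dz":-0.01,"rx":0,"ry":0,"rz":0,"hand":0.028},{"dx":0,"dy":0,"dz":-0.035,"rx":0,"ry":0,"rz":0,"hand":0.028},{"dx":0,"dy":0,"dz":-0.04,"rx":0,"ry":0,"rz":0,"hand":0.028},{"dx":0,"dy":0,"dz":-0.04,"rx":0,"ry":0,"rz":0,"hand":0.028},{"dx":0,"dy":0,"dz":-0.04,"rx":0,"ry":0,"rz":0,"hand":0.028},{"dx":0,"dy":0,"dz":-0.04,"rx":0,"ry":0,"rz":0,"hand":0.028},{"dx":0,"dy":0,"dz":-0.04,"rx":0,"ry":0,"rz":0,"hand":0.028}]'
python3 -m pendant '[{"dx":0.0275,"dy":0.0247,"dz":0,"rx":0,"ry":0,"rz":0,"hand":0.028},{"dx":0.0275,"dy":0.0247,"dz":0,"rx":0,"ry":0,"rz":0,"hand":0.028},{"dx":0.0275,"dy":0.0247,"dz":0,"rx":0,"ry":0,"rz":0,"hand":0.028},{"dx":0.0275,"dy":0.0247,"dz":0,"rx":0,"ry":0,"rz":0,"hand":0.028},{"dx":0.0275,"dy":0.0247,"dz":0,"rx":0,"ry":0,"rz":0,"hand":0.028},{"dx":0.0275,"dy":0.0247,"dz":0,"rx":0,"ry":0,"rz":0,"hand":0.028},{"dx":0,"dy":0,"dz":0,"rx":0,"ry":0,"rz":0,"hand":0.028},{"dx":0,"dy":0,"dz":0,"rx":0,"ry":0,"rz":0,"hand":0.028},{"dx":0,"dy":0,"dz":0,"rx":0,"ry":0,"rz":0,"hand":0.028}]'
python3 circ.py .6137 .1775 .153 .018 | head -6
python3 - <<'E'
from m import *
v=load('pics/cur'); s=manip.get_state(); p=s['position']; g=cv2.cvtColor(v['frame'],cv2.COLOR_BGR2GRAY)
for th in(-6,0,6):
    Rm=R.from_euler('y',th,degrees=True)
    C=np.array([proj(v,p+[0,0,.008]+Rm.apply([.018*np.cos(a),.018*np.sin(a),.004])) for a in np.linspace(0,6.28,60)])
    D=np.array([proj(v,p+[0,0,.008]+Rm.apply([.0135*np.cos(a),.0135*np.sin(a),-.024])) for a in np.linspace(0,6.28,60)])
    print(th,C.min(0).round(),C.max(0).round(),D.min(0).round(),D.max(0).round())
print([(i,int(g[i,275])) for i in range(200,390,2)])
E
```

```text
clock: 21.82
position: [0.4456, 0.3251, 0.2639]
ee_rot: [-0.0, 1.0, 0.0, 0.002]
contact_force: [0.4, 0.8, -0.1]
width: 0.0324
gripper_force: 30.0
clock: 22.57
position: [0.6107, 0.1773, 0.2613]
ee_rot: [-0.0, 1.0, -0.0, 0.001]
contact_force: [-0.5, 0.6, 0.4]
width: 0.0322
gripper_force: 30.0
tcp [0.6104 0.1778 0.2614] q [-1.e-04  1.e+00  4.e-04  7.e-04]
pred [275.1 201. ] [25.15 24.05]
[274.5 198.5  27.4] [0.6155 0.1779]
[276.5 194.5  27.4] [0.6185 0.1765]
[277.5 201.5  23. ] [0.6133 0.1758]
[272.5 201.5  24.1] [0.6133 0.1794]
-6 [230. 260.] [318. 332.] [246. 236.] [303. 284.]
0 [230. 257.] [318. 334.] [246. 239.] [303. 290.]
6 [230. 254.] [318. 336.] [247. 243.] [302. 296.]
[(200, 108), (202, 111), (204, 107), (206, 105), (208, 106), (210, 113), (212, 116), (214, 71), (216, 78), (218, 74), (220, 78), (222, 92), (224, 100), (226, 137), (228, 185), (230, 193), (232, 187), (234, 189), (236, 164), (238, 150), (240, 109), (242, 8), (244, 11), (246, 16), (248, 16), (250, 19), (252, 20), (254, 13), (256, 17), (258, 34), (260, 66), (262, 69), (264, 64), (266, 62), (268, 58), (270, 55), (272, 61), (274, 58), (276, 57), (278, 55), (280, 55), (282, 60), (284, 60), (286, 58), (288, 60), (290, 60), (292, 55), (294, 56), (296, 57), (298, 55), (300, 61), (302, 60), (304, 59), (306, 57), (308, 57), (310, 63), (312, 60), (314, 61), (316, 56), (318, 56), (320, 61), (322, 64), (324, 70), (326, 65), (328, 59), (330, 62), (332, 86), (334, 187), (336, 177), (338, 181), (340, 143), (342, 15), (344, 25), (346, 27), (348, 26), (350, 29), (352, 80), (354, 87), (356, 90), (358, 86), (360, 87), (362, 89), (364, 89), (366, 86), (368, 86), (370, 69), (372, 234), (374, 216), (376, 214), (378, 213), (380, 212), (382, 211), (384, 213), (386, 214), (388, 212)]
```

The stopper is upright in the grip (top rows 259–333 against 257–334 predicted). I'll move 3 mm forward and insert.

```bash
python3 -m pendant '[{"dx":0.003,"dy":0,"dz":0.02,"rx":0,"ry":0,"rz":0,"hand":0.028},{"dx":0,"dy":0,"dz":0.03,"rx":0,"ry":0,"rz":0,"hand":0.028},{"dx":0,"dy":0,"dz":0.025,"rx":0,"ry":0,"rz":0,"hand":0.028},{"dx":0,"dy":0,"dz":0.012,"rx":0,"ry":0,"rz":0,"hand":0.028},{"dx":0,"dy":0,"dz":0,"rx":0,"ry":0,"rz":0,"hand":0.028},{"dx":0,"dy":0,"dz":0,"rx":0,"ry":0,"rz":0,"hand":0.028}]'|grep -e posi -e cont
python3 -m pendant '[{"dx":0,"dy":0,"dz":0.004,"rx":0,"ry":0,"rz":0,"hand":0.028},{"dx":0,"dy":0,"dz":0.004,"rx":0,"ry":0,"rz":0,"hand":0.028},{"dx":0,"dy":0,"dz":0,"rx":0,"ry":0,"rz":0,"hand":0.028}]'|grep -e posi -e cont
python3 -m pendant '[{"dx":0,"dy":0,"dz":0.004,"rx":0,"ry":0,"rz":0,"hand":0.028},{"dx":0,"dy":0,"dz":0.003,"rx":0,"ry":0,"rz":0,"hand":0.028},{"dx":0,"dy":0,"dz":0,"rx":0,"ry":0,"rz":0,"hand":0.028}]'|grep -e posi -e cont
```

```text
position: [0.6134, 0.1783, 0.174]
contact_force: [-0.3, -0.1, 0.2]
position: [0.6144, 0.1775, 0.1663]
contact_force: [0.5, -0.5, -1.1]
position: [0.6142, 0.1771, 0.1582]
contact_force: [1.0, -0.4, -0.3]
```

```bash
python3 -m pendant '[{"dx":0,"dy":0,"dz":0.002,"rx":0,"ry":0,"rz":0,"hand":0.028},{"dx":0,"dy":0,"dz":0,"rx":0,"ry":0,"rz":0,"hand":0.028}]'|grep -e posi -e cont
python3 -m pendant '[{"dx":0,"dy":0,"dz":0.002,"rx":0,"ry":0,"rz":0,"hand":0.028},{"dx":0,"dy":0,"dz":0,"rx":0,"ry":0,"rz":0,"hand":0.028}]'|grep -e posi -e cont
python3 -m pendant '[{"dx":0,"dy":0,"dz":0.002,"rx":0,"ry":0,"rz":0,"hand":0.028},{"dx":0,"dy":0,"dz":0,"rx":0,"ry":0,"rz":0,"hand":0.028}]'|grep -e posi -e cont
```

```text
position: [0.6144, 0.1772, 0.1565]
contact_force: [0.1, 0.9, 0.0]
position: [0.6144, 0.1773, 0.1546]
contact_force: [0.3, 0.3, -0.8]
position: [0.6148, 0.1774, 0.1538]
contact_force: [-0.9, 1.6, 4.4]
```

```bash
python3 -m pendant '[{"dx":0,"dy":0,"dz":0.0025,"rx":0,"ry":0,"rz":0,"hand":0.028},{"dx":0,"dy":0,"dz":0,"rx":0,"ry":0,"rz":0,"hand":0.028}]'|grep -e posi -e cont
python3 -m pendant '[{"dx":0,"dy":0,"dz":0.001,"rx":0,"ry":0,"rz":0,"hand":0.028},{"dx":0,"dy":0,"dz":0,"rx":0,"ry":0,"rz":0,"hand":0.028}]'|grep -e posi -e cont
python3 -m pendant '[{"dx":0,"dy":0,"dz":-0.0045,"rx":0,"ry":0,"rz":0,"hand":0.034},{"dx":0,"dy":0,"dz":0,"rx":0,"ry":0,"rz":0,"hand":0.04},{"dx":0,"dy":0,"dz":0,"rx":0,"ry":0,"rz":0,"hand":0.06},{"dx":0,"dy":0,"dz":0,"rx":0,"ry":0,"rz":0,"hand":0.06},{"dx":0,"dy":0,"dz":-0.01,"rx":0,"ry":0,"rz":0,"hand":0.06},{"dx":0,"dy":0,"dz":-0.025,"rx":0,"ry":0,"rz":0,"hand":0.06},{"dx":0,"dy":0,"dz":-0.035,"rx":0,"ry":0,"rz":0,"hand":0.06},{"dx":0,"dy":0,"dz":-0.03,"rx":0,"ry":0,"rz":0,"hand":0.06},{"dx":0,"dy":0,"dz":0,"rx":0,"ry":0,"rz":0,"hand":0.06},{"dx":0,"dy":0,"dz":0,"rx":0,"ry":0,"rz":0,"hand":0.06}]'
python3 circ.py .6137 .1775 .166 .018 10 | head -6
python3 - <<'E'
from m import *
v=load('pics/cur'); g=cv2.cvtColor(v['frame'],cv2.COLOR_BGR2GRAY)
for z,r in((.166,.018),(.131,.035)):
    C=np.array([proj(v,(.6137+r*np.cos(a),.1775+r*np.sin(a),z)) for a in np.linspace(0,6.28,60)]); print(C.min(0).round(),C.max(0).round())
n,l,st,ce=cv2.connectedComponentsWithStats((g[150:280,200:350]<72).astype(np.uint8)); print([(s.tolist(),(c+[200,150]).round(1)) for s,c in zip(st[1:],ce[1:]) if s[4]>200])
print([(i,int(g[i,276])) for i in range(150,270,3)])
E
```

```text
position: [0.6157, 0.1775, 0.1534]
contact_force: [-2.0, 0.5, 12.6]
position: [0.616, 0.1775, 0.1534]
contact_force: [-2.4, -0.3, 14.7]
clock: 25.28
position: [0.6155, 0.1774, 0.2565]
ee_rot: [-0.0, 1.0, 0.0, 0.003]
contact_force: [0.5, -0.7, 0.1]
width: 0.0599
gripper_force: 0.0
tcp [0.6144 0.1772 0.2544] q [1.0e-04 1.0e+00 1.0e-04 1.3e-03]
pred [275.4 216.3] [26.65 25.2 ]
[275.5 215.5  26.1] [0.6142 0.1774]
[274.5 209.5  28.4] [0.6185 0.1781]
[278.5 210.5  28.4] [0.6178 0.1754]
[274.5 203.5  28.4] [0.6227 0.1781]
[249. 191.] [302. 241.]
[230. 156.] [321. 244.]
[([47, 25, 58, 25, 312], array([275.3, 182.5])), ([50, 38, 52, 52, 2103], array([275.8, 214. ])), ([100, 85, 20, 19, 239], array([310. , 244.5]))]
[(150, 167), (153, 161), (156, 83), (159, 103), (162, 104), (165, 102), (168, 102), (171, 104), (174, 87), (177, 69), (180, 61), (183, 104), (186, 98), (189, 32), (192, 48), (195, 62), (198, 56), (201, 53), (204, 53), (207, 55), (210, 56), (213, 52), (216, 53), (219, 61), (222, 51), (225, 56), (228, 58), (231, 56), (234, 64), (237, 59), (240, 148), (243, 183), (246, 137), (249, 140), (252, 138), (255, 137), (258, 138), (261, 138), (264, 145), (267, 140)]
```

The stopper top is at (0.6142,0.1774,0.166), so it's home. Now the tall bottle.

```bash
python3 -m pendant '[{"dx":-0.03,"dy":0.0252,"dz":0,"rx":0,"ry":0,"rz":0,"hand":0.065},{"dx":-0.03,"dy":0.0252,"dz":0,"rx":0,"ry":0,"rz":0,"hand":0.065},{"dx":-0.03,"dy":0.0252,"dz":0,"rx":0,"ry":0,"rz":0,"hand":0.065},{"dx":-0.03,"dy":0.0252,"dz":0,"rx":0,"ry":0,"rz":0,"hand":0.065},{"dx":-0.03,"dy":0.0252,"dz":0.01,"rx":0,"ry":0,"rz":0,"hand":0.065},{"dx":-0.03,"dy":0.0252,"dz":0.01,"rx":0,"ry":0,"rz":0,"hand":0.065},{"dx":0,"dy":0,"dz":0.015,"rx":0,"ry":0,"rz":0,"hand":0.065},{"dx":0,"dy":0,"dz":0,"rx":0,"ry":0,"rz":0,"hand":0.065},{"dx":0,"dy":0,"dz":0,"rx":0,"ry":0,"rz":0,"hand":0.065},{"dx":0,"dy":0,"dz":0,"rx":0,"ry":0,"rz":0,"hand":0.065}]'
cat > cap.py <<'E'
from circ import *
# cap.py x y z r lo hi : colour mask bbox of cap vs projected top ring
x,y,z,r,lo,hi=[float(q) for q in sys.argv[1:]]
run(x,y,z,r,10)
v=load('pics/cur'); h,s,b=cv2.split(cv2.cvtColor(v['frame'],cv2.COLOR_BGR2HSV)); m=((h>=lo)&(h<=hi)&(s>130)&(b>50)).astype(np.uint8)
n,l,st,ce=cv2.connectedComponentsWithStats(m)
for q,c in zip(st[1:],ce[1:]):
    if q[4]>300: print('blob',q.tolist(),c.round(1))
for zz in(z,z-.017):
    C=np.array([proj(v,(x+r*np.cos(a),y+r*np.sin(a),zz)) for a in np.linspace(0,6.28,60)]); print('ring',zz,C.min(0).round(),C.max(0).round())
E
python3 cap.py .434 .026 .115 .0205 0 14
```

```text
clock: 26.17
position: [0.4352, 0.0263, 0.2185]
ee_rot: [-0.0, 1.0, 0.0, 0.001]
contact_force: [-0.3, -0.8, -0.4]
width: 0.0649
gripper_force: 0.0
tcp [0.4356 0.0264 0.2188] q [1.0e-04 1.0e+00 6.0e-04 1.1e-03]
pred [275.8 208.5] [28.95 27.5 ]
[275.5 209.5  29.2] [0.4333 0.0262]
[276.5 188.5  31.4] [0.4486 0.0256]
[275.5 212.5  25.8] [0.431  0.0262]
[276.5 215.5  29.1] [0.4288 0.0255]
[272.5 208.5  31.4] [0.434  0.0284]
[273.5 188.5  30.3] [0.4486 0.0276]
blob [248, 180, 57, 59, 2570] [275.8 209.2]
ring 0.115 [247. 181.] [305. 236.]
ring 0.098 [249. 175.] [303. 228.]
```

```bash
python3 -m pendant '[{"dx":-0.003,"dy":0,"dz":0.01,"rx":0,"ry":0,"rz":0,"hand":0.065},{"dx":0,"dy":0,"dz":0.03,"rx":0,"ry":0,"rz":0,"hand":0.065},{"dx":0,"dy":0,"dz":0.03,"rx":0,"ry":0,"rz":0,"hand":0.065},{"dx":0,"dy":0,"dz":0.03,"rx":0,"ry":0,"rz":0,"hand":0.065},{"dx":0,"dy":0,"dz":0.02,"rx":0,"ry":0,"rz":0,"hand":0.065},{"dx":0,"dy":0,"dz":0,"rx":0,"ry":0,"rz":0,"hand":0.065},{"dx":0,"dy":0,"dz":0,"rx":0,"ry":0,"rz":0,"hand":0.065}]'
python3 -m pendant '[{"dx":0,"dy":0,"dz":0,"rx":0,"ry":0,"rz":0,"hand":0.055},{"dx":0,"dy":0,"dz":0,"rx":0,"ry":0,"rz":0,"hand":0.045},{"dx":0,"dy":0,"dz":0,"rx":0,"ry":0,"rz":0,"hand":0.034},{"dx":0,"dy":0,"dz":0,"rx":0,"ry":0,"rz":0,"hand":0.034},{"dx":0,"dy":0,"dz":0,"rx":0,"ry":0,"rz":0,"hand":0.034},{"dx":0,"dy":0,"dz":0,"rx":0,"ry":0,"rz":0,"hand":0.034}]' 50
```

```text
clock: 26.8
position: [0.4321, 0.0264, 0.0982]
ee_rot: [0.0, 1.0, 0.001, -0.0]
contact_force: [-0.5, -0.2, -0.2]
width: 0.065
gripper_force: 0.0
clock: 27.3
position: [0.4334, 0.026, 0.1006]
ee_rot: [0.0, 1.0, 0.0, 0.003]
contact_force: [-0.3, 0.9, 5.7]
width: 0.0377
gripper_force: 50.1
```

```bash
python3 -m pendant '[{"dx":0,"dy":0,"dz":-0.01,"rx":0,"ry":0,"rz":0,"hand":0.034},{"dx":0,"dy":0,"dz":-0.025,"rx":0,"ry":0,"rz":0,"hand":0.034},{"dx":0,"dy":0,"dz":-0.03,"rx":0,"ry":0,"rz":0,"hand":0.034},{"dx":0,"dy":0,"dz":-0.02,"rx":0,"ry":0,"rz":0,"hand":0.034},{"dx":0.027,"dy":0.0044,"dz":-0.01,"rx":0,"ry":0,"rz":0,"hand":0.034},{"dx":0.027,"dy":0.0044,"dz":0,"rx":0,"ry":0,"rz":0,"hand":0.034},{"dx":0.027,"dy":0.0044,"dz":0,"rx":0,"ry":0,"rz":0,"hand":0.034},{"dx":0.027,"dy":0.0044,"dz":0,"rx":0,"ry":0,"rz":0,"hand":0.034},{"dx":0.027,"dy":0.0044,"dz":0,"rx":0,"ry":0,"rz":0,"hand":0.034},{"dx":0.027,"dy":0.0044,"dz":0,"rx":0,"ry":0,"rz":0,"hand":0.034},{"dx":0.027,"dy":0.0044,"dz":0,"rx":0,"ry":0,"rz":0,"hand":0.034},{"dx":0.027,"dy":0.0044,"dz":0,"rx":0,"ry":0,"rz":0,"hand":0.034}]'
python3 -m pendant '[{"dx":0,"dy":0,"dz":0,"rx":0,"ry":0,"rz":0,"hand":0.034},{"dx":0,"dy":0,"dz":0,"rx":0,"ry":0,"rz":0,"hand":0.034},{"dx":0,"dy":0,"dz":0,"rx":0,"ry":0,"rz":0,"hand":0.034}]'
python3 - <<'E'
from m import *
shot('wrist','pics/b1'); v=load('pics/b1'); s=manip.get_state(); p=s['position']; print(p,s['ee_rot'].round(4))
h,sa,b=cv2.split(cv2.cvtColor(v['frame'],cv2.COLOR_BGR2HSV)); m=((h<=14)&(sa>130)&(b>50)).astype(np.uint8)
n,l,st,ce=cv2.connectedComponentsWithStats(m); print([(q.tolist()) for q in st[1:] if q[4]>300])
for th in(-6,0,6):
    Rm=R.from_euler('y',th,degrees=True)
    for nm,z,r in(('top',.009,.0205),('capbot',-.009,.0205),('body',-.03,.031),('bottom',-.106,.031)):
        C=np.array([proj(v,p+[0,0,.007]+Rm.apply([r*np.cos(a),r*np.sin(a),z])) for a in np.linspace(0,6.28,60)]); print(th,nm,C.min(0).round(),C.max(0).round())
g=cv2.cvtColor(v['frame'],cv2.COLOR_BGR2GRAY); print([(i,int(g[i,275]),int(sa[i,275])) for i in range(130,300,4)])
# cup L rim prediction
C=np.array([proj(v,(.649+.0395*np.cos(a),-.0095+.0395*np.sin(a),.038)) for a in np.linspace(0,6.28,60)]); print('cup',C.min(0).round(),C.max(0).round())
# scene tilt: orange blob
d=shot('scene','pics/sb'); f=load('pics/sb')['frame']; h,sa,b=cv2.split(cv2.cvtColor(f,cv2.COLOR_BGR2HSV)); m=((h<=14)&(sa>150)&(b>50)).astype(np.uint8)
n,l,st,ce=cv2.connectedComponentsWithStats(m); print([(q.tolist(),c.round(1)) for q,c in zip(st[1:],ce[1:]) if q[4]>60], proj(load('pics/sb'),p+[0,0,.007]))
E
```

```text
clock: 28.3
position: [0.6486, -0.0094, 0.1945]
ee_rot: [0.0, 1.0, 0.0, 0.001]
contact_force: [0.7, 0.0, -1.5]
width: 0.038
gripper_force: 50.8
clock: 28.55
position: [0.6466, -0.0091, 0.1938]
ee_rot: [0.0, 1.0, 0.0, 0.0]
contact_force: [-1.0, -0.1, -2.7]
width: 0.0375
gripper_force: 50.7
[ 0.64631395 -0.00896314  0.19405231] [1.e-04 1.e+00 2.e-04 2.e-04]
[[143, 10, 38, 40, 1113], [229, 241, 94, 102, 7811]]
-6 top [224. 260.] [327. 343.]
-6 capbot [229. 237.] [322. 314.]
-6 body [213. 195.] [338. 303.]
-6 bottom [230. 150.] [321. 235.]
0 top [224. 255.] [327. 345.]
0 capbot [229. 237.] [322. 319.]
0 body [213. 199.] [338. 312.]
0 bottom [231. 166.] [320. 251.]
6 top [224. 251.] [327. 346.]
6 capbot [229. 237.] [321. 323.]
6 body [213. 204.] [337. 321.]
6 bottom [231. 181.] [319. 267.]
[(130, 71, 21), (134, 69, 15), (138, 47, 11), (142, 62, 12), (146, 128, 16), (150, 125, 14), (154, 126, 14), (158, 123, 8), (162, 127, 12), (166, 123, 14), (170, 122, 15), (174, 170, 19), (178, 186, 20), (182, 184, 20), (186, 171, 19), (190, 173, 20), (194, 212, 16), (198, 214, 14), (202, 220, 18), (206, 222, 20), (210, 220, 19), (214, 218, 20), (218, 216, 18), (222, 215, 19), (226, 221, 16), (230, 229, 11), (234, 229, 9), (238, 230, 10), (242, 50, 255), (246, 57, 245), (250, 60, 231), (254, 59, 231), (258, 67, 234), (262, 137, 236), (266, 145, 214), (270, 137, 236), (274, 136, 238), (278, 139, 236), (282, 138, 239), (286, 140, 240), (290, 141, 235), (294, 140, 236), (298, 143, 232)]
cup [229. 138.] [323. 229.]
[] [297.47348454 160.80313456]
```

The bottle sits about 2° off in pitch and a little short of the cup in x. I'll correct both and lower.

```bash
python3 -m pendant '[{"dx":0.004,"dy":0,"dz":0,"rx":0,"ry":2,"rz":0,"hand":0.034},{"dx":-0.0007,"dy":0,"dz":0.02,"rx":0,"ry":0,"rz":0,"hand":0.034},{"dx":-0.0007,"dy":0,"dz":0.02,"rx":0,"ry":0,"rz":0,"hand":0.034},{"dx":-0.0003,"dy":0,"dz":0.01,"rx":0,"ry":0,"rz":0,"hand":0.034},{"dx":0,"dy":0,"dz":0,"rx":0,"ry":0,"rz":0,"hand":0.034},{"dx":0,"dy":0,"dz":0,"rx":0,"ry":0,"rz":0,"hand":0.034}]'|grep -v width
python3 -m pendant '[{"dx":-0.0002,"dy":0,"dz":0.006,"rx":0,"ry":0,"rz":0,"hand":0.034},{"dx":-0.0002,"dy":0,"dz":0.006,"rx":0,"ry":0,"rz":0,"hand":0.034},{"dx":0,"dy":0,"dz":0,"rx":0,"ry":0,"rz":0,"hand":0.034}]'|grep -v width
```

```text
clock: 29.15
position: [0.651, -0.0091, 0.144]
ee_rot: [0.0, 1.0, 0.0, 0.018]
contact_force: [1.3, 0.8, -2.0]
gripper_force: 50.8
clock: 29.4
position: [0.6517, -0.0092, 0.1331]
ee_rot: [0.0, 1.0, 0.0, 0.019]
contact_force: [-0.7, 0.7, -1.2]
gripper_force: 50.8
```

```bash
python3 -m pendant '[{"dx":-0.0002,"dy":0,"dz":0.006,"rx":0,"ry":0,"rz":0,"hand":0.034},{"dx":-0.0002,"dy":0,"dz":0.006,"rx":0,"ry":0,"rz":0,"hand":0.034},{"dx":-0.0002,"dy":0,"dz":0.006,"rx":0,"ry":0,"rz":0,"hand":0.034},{"dx":0,"dy":0,"dz":0,"rx":0,"ry":0,"rz":0,"hand":0.034}]'|grep -e posi -e cont
python3 -m pendant '[{"dx":-0.0001,"dy":0,"dz":0.004,"rx":0,"ry":0,"rz":0,"hand":0.034},{"dx":0,"dy":0,"dz":0,"rx":0,"ry":0,"rz":0,"hand":0.034}]'|grep -e posi -e cont
python3 -m pendant '[{"dx":-0.0001,"dy":0,"dz":0.003,"rx":0,"ry":0,"rz":0,"hand":0.034},{"dx":0,"dy":0,"dz":0,"rx":0,"ry":0,"rz":0,"hand":0.034}]'|grep -e posi -e cont
python3 -m pendant '[{"dx":-0.0001,"dy":0,"dz":0.002,"rx":0,"ry":0,"rz":0,"hand":0.034},{"dx":0,"dy":0,"dz":0,"rx":0,"ry":0,"rz":0,"hand":0.034}]'|grep -e posi -e cont
```

```text
position: [0.6506, -0.0091, 0.1116]
contact_force: [0.1, -0.3, -1.6]
position: [0.6513, -0.0092, 0.1087]
contact_force: [-0.5, -0.6, -1.9]
position: [0.6522, -0.0092, 0.1071]
contact_force: [-0.7, 0.5, -1.1]
position: [0.6535, -0.0093, 0.1068]
contact_force: [1.7, 0.6, 5.4]
```

```bash
python3 -m pendant '[{"dx":0,"dy":0,"dz":0.001,"rx":0,"ry":0,"rz":0,"hand":0.034},{"dx":0,"dy":0,"dz":-0.0015,"rx":0,"ry":0,"rz":0,"hand":0.04},{"dx":0,"dy":0,"dz":0,"rx":0,"ry":0,"rz":0,"hand":0.048},{"dx":0,"dy":0,"dz":0,"rx":0,"ry":0,"rz":0,"hand":0.062},{"dx":0,"dy":0,"dz":0,"rx":0,"ry":0,"rz":0,"hand":0.062},{"dx":0,"dy":0,"dz":-0.01,"rx":0,"ry":0,"rz":0,"hand":0.062},{"dx":0,"dy":0,"dz":-0.03,"rx":0,"ry":0,"rz":0,"hand":0.062},{"dx":0,"dy":0,"dz":-0.035,"rx":0,"ry":-2,"rz":0,"hand":0.062},{"dx":0,"dy":0,"dz":-0.035,"rx":0,"ry":0,"rz":0,"hand":0.062},{"dx":0,"dy":0,"dz":0,"rx":0,"ry":0,"rz":0,"hand":0.062},{"dx":0,"dy":0,"dz":0,"rx":0,"ry":0,"rz":0,"hand":0.062},{"dx":0,"dy":0,"dz":0,"rx":0,"ry":0,"rz":0,"hand":0.062}]'
python3 cap.py .649 -.0095 .121 .0205 0 14
```

```text
clock: 31.23
position: [0.6485, -0.0091, 0.2154]
ee_rot: [0.0, 1.0, 0.0, 0.001]
contact_force: [-0.9, -0.7, -0.5]
width: 0.0622
gripper_force: 0.0
tcp [ 0.648  -0.0091  0.2144] q [ 1.e-04  1.e+00  2.e-04 -3.e-04]
pred [275.9 210.2] [30.05 28.45]
[276.5 208.5  28. ] [ 0.6502 -0.0099]
[274.5 204.5  31.3] [ 0.6531 -0.0085]
blob [154, 19, 34, 36, 935] [170.2  37. ]
blob [247, 174, 59, 61, 2788] [275.7 203.9]
ring 0.121 [246. 182.] [306. 239.]
ring 0.104 [248. 176.] [304. 230.]
```

The tall bottle is home, with its cap at about (0.651,-0.010,0.121). Now the short bottle.

```bash
python3 -m pendant '[{"dx":-0.0274,"dy":-0.0248,"dz":0,"rx":0,"ry":0,"rz":0,"hand":0.06},{"dx":-0.0274,"dy":-0.0248,"dz":0,"rx":0,"ry":0,"rz":0,"hand":0.06},{"dx":-0.0274,"dy":-0.0248,"dz":0,"rx":0,"ry":0,"rz":0,"hand":0.06},{"dx":-0.0274,"dy":-0.0248,"dz":0,"rx":0,"ry":0,"rz":0,"hand":0.06},{"dx":-0.0274,"dy":-0.0248,"dz":0,"rx":0,"ry":0,"rz":0,"hand":0.06},{"dx":-0.0274,"dy":-0.0248,"dz":0,"rx":0,"ry":0,"rz":0,"hand":0.06},{"dx":-0.0274,"dy":-0.0248,"dz":0,"rx":0,"ry":0,"rz":0,"hand":0.06},{"dx":-0.0274,"dy":-0.0248,"dz":0.01,"rx":0,"ry":0,"rz":0,"hand":0.06},{"dx":0,"dy":0,"dz":0,"rx":0,"ry":0,"rz":0,"hand":0.06},{"dx":0,"dy":0,"dz":0,"rx":0,"ry":0,"rz":0,"hand":0.06},{"dx":0,"dy":0,"dz":0,"rx":0,"ry":0,"rz":0,"hand":0.06}]'
python3 cap.py .4285 .189 .1 .018 95 125
```

```text
clock: 32.2
position: [0.4295, 0.1889, 0.2042]
ee_rot: [0.001, 1.0, 0.001, 0.0]
contact_force: [0.5, 0.4, 0.2]
width: 0.06
gripper_force: 0.0
tcp [0.4302 0.1887 0.2044] q [5.e-04 1.e+00 0.e+00 7.e-04]
pred [275.1 208. ] [25.4 24.1]
[274.5 205.5  25.2] [0.4303 0.1894]
[274.5 210.5  24.1] [0.4266 0.1894]
[273.5 213.5  27.4] [0.4244 0.1902]
[272.5 187.5  27.4] [0.4435 0.1908]
[271.5 205.5  27.4] [0.4303 0.1916]
[276.5 188.5  27.4] [0.4428 0.1881]
[275.5 202.5  23. ] [0.4326 0.1887]
[283.5 193.5  25.2] [0.4392 0.1832]
[270.5 208.5  22.7] [0.4281 0.1923]
blob [250, 181, 50, 52, 1928] [274.2 207.4]
ring 0.1 [250. 184.] [301. 232.]
ring 0.083 [251. 178.] [299. 224.]
```

```bash
python3 -m pendant '[{"dx":-0.002,"dy":0,"dz":0.01,"rx":0,"ry":0,"rz":0,"hand":0.06},{"dx":0,"dy":0,"dz":0.03,"rx":0,"ry":0,"rz":0,"hand":0.06},{"dx":0,"dy":0,"dz":0.03,"rx":0,"ry":0,"rz":0,"hand":0.06},{"dx":0,"dy":0,"dz":0.03,"rx":0,"ry":0,"rz":0,"hand":0.06},{"dx":0,"dy":0,"dz":0.021,"rx":0,"ry":0,"rz":0,"hand":0.06},{"dx":0,"dy":0,"dz":0,"rx":0,"ry":0,"rz":0,"hand":0.06},{"dx":0,"dy":0,"dz":0,"rx":0,"ry":0,"rz":0,"hand":0.06}]'
python3 -m pendant '[{"dx":0,"dy":0,"dz":0,"rx":0,"ry":0,"rz":0,"hand":0.05},{"dx":0,"dy":0,"dz":0,"rx":0,"ry":0,"rz":0,"hand":0.04},{"dx":0,"dy":0,"dz":0,"rx":0,"ry":0,"rz":0,"hand":0.03},{"dx":0,"dy":0,"dz":0,"rx":0,"ry":0,"rz":0,"hand":0.03},{"dx":0,"dy":0,"dz":0,"rx":0,"ry":0,"rz":0,"hand":0.03},{"dx":0,"dy":0,"dz":0,"rx":0,"ry":0,"rz":0,"hand":0.03}]' 50
```

```text
clock: 32.83
position: [0.4283, 0.1881, 0.0831]
ee_rot: [0.001, 1.0, -0.001, -0.0]
contact_force: [-0.1, 0.6, -0.9]
width: 0.0599
gripper_force: 0.0
clock: 33.33
position: [0.4295, 0.1897, 0.0858]
ee_rot: [-0.0, 1.0, 0.0, 0.003]
contact_force: [-0.1, 0.5, 6.3]
width: 0.0341
gripper_force: 49.8
```

```bash
python3 -m pendant '[{"dx":0,"dy":0,"dz":-0.01,"rx":0,"ry":0,"rz":0,"hand":0.03},{"dx":0,"dy":0,"dz":-0.03,"rx":0,"ry":0,"rz":0,"hand":0.03},{"dx":0,"dy":0,"dz":-0.035,"rx":0,"ry":0,"rz":0,"hand":0.03},{"dx":0,"dy":0,"dz":-0.035,"rx":0,"ry":0,"rz":0,"hand":0.03},{"dx":0,"dy":0,"dz":-0.03,"rx":0,"ry":0,"rz":0,"hand":0.03},{"dx":0.0219,"dy":0.033,"dz":0,"rx":0,"ry":0,"rz":0,"hand":0.03},{"dx":0.0219,"dy":0.033,"dz":0,"rx":0,"ry":0,"rz":0,"hand":0.03},{"dx":0.0219,"dy":0.033,"dz":0,"rx":0,"ry":0,"rz":0,"hand":0.03},{"dx":0.0219,"dy":0.033,"dz":0,"rx":0,"ry":0,"rz":0,"hand":0.03},{"dx":0.0219,"dy":0.033,"dz":0,"rx":0,"ry":0,"rz":0,"hand":0.03},{"dx":0.0219,"dy":0.033,"dz":0,"rx":0,"ry":0,"rz":0,"hand":0.03},{"dx":0.0219,"dy":0.033,"dz":0,"rx":0,"ry":0,"rz":0,"hand":0.03}]'
python3 -m pendant '[{"dx":0.0219,"dy":0.033,"dz":0,"rx":0,"ry":0,"rz":0,"hand":0.03},{"dx":0.0219,"dy":0.033,"dz":0,"rx":0,"ry":0,"rz":0,"hand":0.03},{"dx":0,"dy":0,"dz":0,"rx":0,"ry":0,"rz":0,"hand":0.03},{"dx":0,"dy":0,"dz":0,"rx":0,"ry":0,"rz":0,"hand":0.03},{"dx":0,"dy":0,"dz":0,"rx":0,"ry":0,"rz":0,"hand":0.03}]'
python3 - <<'E'
from m import *
shot('wrist','pics/b2'); v=load('pics/b2'); s=manip.get_state(); p=s['position']; print(p,s['ee_rot'].round(4))
h,sa,b=cv2.split(cv2.cvtColor(v['frame'],cv2.COLOR_BGR2HSV)); m=((h>=95)&(h<=125)&(sa>130)&(b>50)).astype(np.uint8)
n,l,st,ce=cv2.connectedComponentsWithStats(m); print([(q.tolist()) for q in st[1:] if q[4]>300])
for th in(0,4):
    Rm=R.from_euler('y',th,degrees=True)
    for nm,z,r in(('top',.008,.018),('capbot',-.008,.018),('bottom',-.092,.028)):
        C=np.array([proj(v,p+[0,0,.006]+Rm.apply([r*np.cos(a),r*np.sin(a),z])) for a in np.linspace(0,6.28,60)]); print(th,nm,C.min(0).round(),C.max(0).round())
g=cv2.cvtColor(v['frame'],cv2.COLOR_BGR2GRAY); print([(i,int(g[i,275]),int(sa[i,275])) for i in range(110,270,4)])
C=np.array([proj(v,(.626+.0395*np.cos(a),-.1075+.0395*np.sin(a),.038)) for a in np.linspace(0,6.28,60)]); print('cup',C.min(0).round(),C.max(0).round())
E
```

```text
clock: 34.33
position: [0.5814, -0.0435, 0.2246]
ee_rot: [0.0, 1.0, 0.0, 0.001]
contact_force: [0.5, 0.8, -2.0]
width: 0.0334
gripper_force: 50.4
clock: 34.75
position: [0.6242, -0.1076, 0.224]
ee_rot: [-0.0, 1.0, -0.0, 0.0]
contact_force: [-0.3, 0.2, -1.6]
width: 0.0336
gripper_force: 50.6
[ 0.62395994 -0.10698328  0.22424802] [-2.e-04  1.e+00  3.e-04  2.e-04]
[[234, 248, 84, 91, 6165]]
0 top [230. 259.] [319. 337.]
0 capbot [234. 242.] [315. 314.]
0 bottom [232. 175.] [317. 255.]
4 top [230. 256.] [319. 337.]
4 capbot [234. 242.] [315. 317.]
4 bottom [233. 184.] [317. 264.]
[(110, 72, 23), (114, 69, 21), (118, 72, 13), (122, 62, 8), (126, 70, 11), (130, 55, 9), (134, 92, 8), (138, 123, 14), (142, 124, 10), (146, 124, 14), (150, 124, 14), (154, 125, 16), (158, 122, 16), (162, 123, 14), (166, 122, 14), (170, 122, 16), (174, 126, 16), (178, 67, 15), (182, 91, 17), (186, 172, 20), (190, 171, 19), (194, 171, 17), (198, 170, 16), (202, 166, 17), (206, 205, 19), (210, 211, 18), (214, 217, 18), (218, 226, 14), (222, 226, 14), (226, 225, 16), (230, 224, 15), (234, 227, 12), (238, 226, 9), (242, 227, 9), (246, 215, 11), (250, 26, 217), (254, 27, 211), (258, 29, 205), (262, 33, 208), (266, 73, 205)]
cup [232. 134.] [318. 218.]
```

```bash
python3 -m pendant '[{"dx":0.004,"dy":0,"dz":0,"rx":0,"ry":2,"rz":0,"hand":0.03},{"dx":-0.001,"dy":0,"dz":0.03,"rx":0,"ry":0,"rz":0,"hand":0.03},{"dx":-0.001,"dy":0,"dz":0.03,"rx":0,"ry":0,"rz":0,"hand":0.03},{"dx":-0.0008,"dy":0,"dz":0.022,"rx":0,"ry":0,"rz":0,"hand":0.03},{"dx":-0.0003,"dy":0,"dz":0.01,"rx":0,"ry":0,"rz":0,"hand":0.03},{"dx":0,"dy":0,"dz":0,"rx":0,"ry":0,"rz":0,"hand":0.03},{"dx":0,"dy":0,"dz":0,"rx":0,"ry":0,"rz":0,"hand":0.03}]'|grep -e posi -e cont
python3 -m pendant '[{"dx":-0.0002,"dy":0,"dz":0.006,"rx":0,"ry":0,"rz":0,"hand":0.03},{"dx":-0.0002,"dy":0,"dz":0.006,"rx":0,"ry":0,"rz":0,"hand":0.03},{"dx":-0.0002,"dy":0,"dz":0.006,"rx":0,"ry":0,"rz":0,"hand":0.03},{"dx":-0.0002,"dy":0,"dz":0.006,"rx":0,"ry":0,"rz":0,"hand":0.03},{"dx":-0.0002,"dy":0,"dz":0.006,"rx":0,"ry":0,"rz":0,"hand":0.03},{"dx":0,"dy":0,"dz":0,"rx":0,"ry":0,"rz":0,"hand":0.03}]'|grep -e posi -e cont
```

```text
position: [0.6292, -0.107, 0.133]
contact_force: [-0.1, -0.6, -0.8]
position: [0.6281, -0.1076, 0.1006]
contact_force: [0.0, -0.3, -2.4]
```

```bash
python3 -m pendant '[{"dx":-0.0001,"dy":0,"dz":0.004,"rx":0,"ry":0,"rz":0,"hand":0.03},{"dx":0,"dy":0,"dz":0,"rx":0,"ry":0,"rz":0,"hand":0.03}]'|grep -e posi -e cont
python3 -m pendant '[{"dx":-0.0001,"dy":0,"dz":0.003,"rx":0,"ry":0,"rz":0,"hand":0.03},{"dx":0,"dy":0,"dz":0,"rx":0,"ry":0,"rz":0,"hand":0.03}]'|grep -e posi -e cont
python3 -m pendant '[{"dx":-0.0001,"dy":0,"dz":0.002,"rx":0,"ry":0,"rz":0,"hand":0.03},{"dx":0,"dy":0,"dz":0,"rx":0,"ry":0,"rz":0,"hand":0.03}]'|grep -e posi -e cont
```

```text
position: [0.6289, -0.1078, 0.0975]
contact_force: [-0.7, 0.1, -1.7]
position: [0.6291, -0.1078, 0.0949]
contact_force: [-0.6, -0.1, -2.3]
position: [0.6291, -0.1078, 0.093]
contact_force: [1.1, 0.3, -1.7]
```

```bash
python3 -m pendant '[{"dx":-0.0001,"dy":0,"dz":0.002,"rx":0,"ry":0,"rz":0,"hand":0.03},{"dx":0,"dy":0,"dz":0,"rx":0,"ry":0,"rz":0,"hand":0.03}]'|grep -e posi -e cont
python3 -m pendant '[{"dx":0,"dy":0,"dz":0.001,"rx":0,"ry":0,"rz":0,"hand":0.03},{"dx":0,"dy":0,"dz":0,"rx":0,"ry":0,"rz":0,"hand":0.03}]'|grep -e posi -e cont
```

```text
position: [0.6302, -0.108, 0.0921]
contact_force: [0.4, -0.2, 2.5]
position: [0.6309, -0.108, 0.092]
contact_force: [1.1, 0.9, 6.0]
```

Contact at 0.092 as expected. I'll release, retreat and check everything.

```bash
python3 -m pendant '[{"dx":0,"dy":0,"dz":-0.001,"rx":0,"ry":0,"rz":0,"hand":0.035},{"dx":0,"dy":0,"dz":0,"rx":0,"ry":0,"rz":0,"hand":0.044},{"dx":0,"dy":0,"dz":0,"rx":0,"ry":0,"rz":0,"hand":0.058},{"dx":0,"dy":0,"dz":0,"rx":0,"ry":0,"rz":0,"hand":0.058},{"dx":0,"dy":0,"dz":-0.01,"rx":0,"ry":0,"rz":0,"hand":0.058},{"dx":0,"dy":0,"dz":-0.03,"rx":0,"ry":0,"rz":0,"hand":0.058},{"dx":0,"dy":0,"dz":-0.035,"rx":0,"ry":-2,"rz":0,"hand":0.058},{"dx":0,"dy":0,"dz":-0.035,"rx":0,"ry":0,"rz":0,"hand":0.058},{"dx":0,"dy":0,"dz":-0.035,"rx":0,"ry":0,"rz":0,"hand":0.058},{"dx":0,"dy":0,"dz":0,"rx":0,"ry":0,"rz":0,"hand":0.058},{"dx":0,"dy":0,"dz":0,"rx":0,"ry":0,"rz":0,"hand":0.058},{"dx":0,"dy":0,"dz":0,"rx":0,"ry":0,"rz":0,"hand":0.058}]'
python3 cap.py .627 -.1075 .106 .018 95 125
echo TALL; python3 cap.py .65 -.0097 .121 .0205 0 14
python3 - <<'E'
from m import *
# beaker/vial/timer/decoys: change between first and current top view
shot('top','pics/tf'); a=load('pics/t1'); b=load('pics/tf')
for n,p in(("vial",(.757,.068,.03)),("beaker",(.516,.399,.03)),("timer",(.441,-.413,.019)),("yel1",(.547,.302,.06)),("yel2",(.606,-.223,.06))):
    c=proj(a,p).astype(int); w=(slice(c[1]-12,c[1]+12),slice(c[0]-12,c[0]+12)); print(n,cv2.absdiff(a['frame'][w],b['frame'][w]).mean().round(1))
E
```

```text
clock: 37.72
position: [0.6258, -0.1077, 0.2363]
ee_rot: [0.0, 1.0, 0.0, 0.001]
contact_force: [-0.5, 0.7, 0.3]
width: 0.0578
gripper_force: 0.0
tcp [ 0.6254 -0.1075  0.2352] q [-2.e-04  1.e+00  1.e-04 -4.e-04]
pred [275.1 194.9] [23.25 22.35]
[274.5 189.5  24.3] [ 0.6313 -0.107 ]
[274.5 193.5  24.3] [ 0.6281 -0.107 ]
blob [253, 166, 47, 47, 1649] [275.7 189.9]
ring 0.106 [252. 173.] [298. 217.]
ring 0.089 [253. 168.] [297. 210.]
TALL
tcp [ 0.6252 -0.1075  0.2346] q [-3.e-04  1.e+00  1.e-04 -8.e-04]
pred [137.9 169. ] [29.  28.3]
[143.5 164.5  28. ] [ 0.6532 -0.014 ]
[140.5 165.5  29.2] [ 0.6525 -0.0118]
[135.5 169.5  29.2] [ 0.6496 -0.0079]
[139.5 168.5  25.8] [ 0.6503 -0.0109]
[136.5 165.5  25.8] [ 0.6525 -0.009 ]
blob [30, 0, 36, 26, 752] [48.5 10.7]
blob [110, 136, 63, 59, 2776] [140.7 164.9]
ring 0.121 [109. 141.] [167. 197.]
ring 0.104 [119. 137.] [173. 191.]
vial 29.6
beaker 0.6
timer 50.2
yel1 25.2
yel2 27.9
```

Both bottles check out. I'll retreat and recheck the bystanders, since the arm may have been hiding or shading them.

```bash
python3 -m pendant '[{"dx":0,"dy":0,"dz":-0.035,"rx":0,"ry":0,"rz":0,"hand":0.058},{"dx":0,"dy":0,"dz":-0.035,"rx":0,"ry":0,"rz":0,"hand":0.058},{"dx":-0.035,"dy":0,"dz":-0.015,"rx":0,"ry":0,"rz":0,"hand":0.058},{"dx":-0.035,"dy":0,"dz":-0.015,"rx":0,"ry":0,"rz":0,"hand":0.058},{"dx":-0.035,"dy":0,"dz":0,"rx":0,"ry":0,"rz":0,"hand":0.058},{"dx":-0.035,"dy":0,"dz":0,"rx":0,"ry":0,"rz":0,"hand":0.058},{"dx":-0.035,"dy":0,"dz":0,"rx":0,"ry":0,"rz":0,"hand":0.058},{"dx":-0.02,"dy":0,"dz":0,"rx":0,"ry":0,"rz":0,"hand":0.058},{"dx":0,"dy":0,"dz":0,"rx":0,"ry":0,"rz":0,"hand":0.058},{"dx":0,"dy":0,"dz":0,"rx":0,"ry":0,"rz":0,"hand":0.058}]'
python3 - <<'E'
from m import *
shot('top','pics/tg'); a=load('pics/t1'); b=load('pics/tg'); shot('wrist','pics/wg'); w=load('pics/wg')
for n,p in(("vial",(.757,.068,.03)),("beaker",(.516,.399,.03)),("timer",(.441,-.413,.019)),("yel1",(.547,.302,.06)),("yel2",(.606,-.223,.06))):
    c=proj(a,p).astype(int); t=a['frame'][c[1]-10:c[1]+10,c[0]-10:c[0]+10]; s=b['frame'][c[1]-25:c[1]+25,c[0]-25:c[0]+25]
    r=cv2.minMaxLoc(cv2.matchTemplate(s,t,cv2.TM_CCOEFF_NORMED)); print(n,round(r[1],3),np.array(r[3])-15, b['frame'][c[1],c[0]],'wrist px',proj(w,p).round())
g=w['frame']; c=proj(w,(.441,-.413,.019)).astype(int); t1=load('pics/w1'); c1=proj(t1,(.441,-.413,.019)).astype(int); print(c,c1)
E
```

```text
clock: 38.7
position: [0.4303, -0.1077, 0.3355]
ee_rot: [0.0, 1.0, -0.0, 0.001]
contact_force: [0.0, 0.1, 0.5]
width: 0.0581
gripper_force: 0.0
vial 0.574 [0 0] [169 175 186] wrist px [  89. -186.]
beaker 0.765 [0 0] [198 197 198] wrist px [-165.   83.]
timer 0.938 [0 0] [149 155 153] wrist px [520. 147.]
yel1 0.677 [0 0] [ 38 101 119] wrist px [-116.   52.]
yel2 0.878 [0 0] [ 76 210 233] wrist px [391. -12.]
[519 147] [507 147]
```

All the bystanders match at zero shift. The stack hasn't been touched since I checked it, so I'm handing in.

```bash
python3 -c "
from rig import manip
print(manip.sign_off())"
```

```text
the job is handed in; nothing more can be done
None
```

The job is handed in at about 39 s on the robot's clock, every fit measured home: vessel in the well, lid on, stopper pushed in, tall bottle in the left cup, short one in the right, and beaker, timer and vial unmoved; the vessel caught on the well's edge on the first try and slipped about 6 mm in the grip before I backed off, straightened it and seated it.

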